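Change the cavity insert in a mould bolster

ROBOT

A 7-joint arm with a two-finger parallel gripper is mounted at the origin on the work surface; the furniture and walls round the work are solid. World frame = base frame: x ahead of the robot, y to its left, z up, the work surface at z = 0. Lengths are in m, angles in rad, forces in N, time in s.
With the tool pointing down it reaches from about 0.4 to 0.75 m from the base axis. Payload 19.5 kg.
Tool frame: the origin (TCP) lies at the very end of the fingers, on their centre line; the grasp point (between the pads) lies 19 mm behind it; x points along the fingers, y is the direction in which the jaws open and shut, and the axes are right-handed (so a half turn about x gives the same grasp; the last joint's range is limited). The gripper opens to 85 mm and grips with 20 to 120 N. Pads are 22 mm wide; open, the fingers measure 114 mm over their backs; the gripper's body (76 mm by 85 mm) begins 54 mm behind the grasp point. The pads swing forward as they close: fully open they stand 13 mm farther back than shut.
Start: joints at [1.189, 0.707, -0.028, 1.485, 0.022, 0.951, -0.075], TCP at [0.192, -0.542, 0.231] pointing down, gripper open.
Joint ranges: [-2.71, 2.71], [-0.32, 2.16], [-1.57, 1.52], [0, 2.45], [-1.46, 4.6], [0, 2.02], [-2.83, 2.83]. Speed limits (rad/s): [1.89, 1.89, 2.57, 2.57, 3.01, 3.01, 3.01].

INTERFACE

Orientations are given as [roll, pitch, yaw] about the fixed x, y, z axes, in that order (R = Rz(yaw) Ry(pitch) Rx(roll)).
In Python, from workcell import readout, imaging, robot, search_frame, cut_out gives the robot as it stands. The module is installed in compiled form; this text tells all that it offers.
- The arm moves only by the tool move_arm, never from a script. Its argument "plan" is a list of rows, each a list of 7 numbers: the shift along the world's x, y, z in cm, then the turn, a rotation vector about the world's x, y, z in degrees, then the finger opening in cm, from 0 to 8.54. In form: [[x, y, z, rx, ry, rz, grip], ...]. A call has exactly 8 rows; each row shifts and turns the commanded pose from where the row before left it; what a row does not reach is not made up. A row lasts 1/12 s, in which the tool goes at most 41.7 mm and 7.16 degrees, less where a joint would pass 70% of its speed; a pose out of reach is approached as far as the arm can. A call is refused whole if a number of a shift passes 4.17 or a number of a turn 7.16, either way. A call with a gripper value outside its range is refused whole. The fingers move at their own pace and stop on an object; "grip_force" is the grip in N (left out, the last holds). Time passes only in rows, so rows that do not move let the fingers close, or fill a call up. It gives the time, the measured TCP pose, the force and the opening at its end, in the units of the state.
- readout.sense(): the state, without advancing time (a new reading comes with each control period).
- imaging.read_camera(name): name is "scene" or "top" or "wrist"; returns the picture (480x640x3 uint8, red, green, blue); there is no depth.
- imaging.get_calibration(name): a dict with "fx", "fy", "cx", "cy" (pixels), "k1" (the pictures are not rectified: a ray, as slopes to the right and down, at radius r is drawn at 1 + k1 r^2 times it, then the intrinsics apply), "T" (4x4, takes a point from camera to world coordinates); the wrist camera has in their place "mount" (4x4, takes a point from camera to tool coordinates, whose origin is the TCP and whose axes are the tool frame's). Camera axes: x right, y down, z forward; pixel columns grow to the right and rows downward; lengths in m; the calibration is good to about 2 mm. A picture is of the moment at which its call begins: read the wrist's pose just before it. get_calibration takes no time and is no camera call.
- robot.close_job(): hands the job in, once; it reports no verdict.
Trained networks look in the newest picture that a camera, given by its name, has taken for a name from the list of things; names that differ only in an ending like _2 or _b are one class to them, and where a whole thing is asked for, a point or a joint stands for the part that bears it (a point fixed in the world has none). Each returns a list of dicts, best first, with "confidence" (0 to 1); they miss things now and then, are a little off and sometimes report something else, mostly with a low value. They report only what shows in the picture. A call takes as long as a camera call.
- search_frame(camera, query): "xyz" ([x, y, z] in m, in world coordinates, good to about 4 mm: the middle of the surface that is visible of it).
- cut_out(camera, query): "pixels" (480x640 bool, what is visible of it).
The state is a dict: "time": time; "joint_positions": joint angles; "joint_vel": joint speeds; "joint_torque": joint torques, N m; "tcp_pos": TCP position; "ee_rot": TCP orientation; "ft_force": force on the tool from outside, world axes, zero at the start; "torque": the same for the moment, N m; "gripper_width": finger opening in m.
Only numpy, scipy, OpenCV 4.12 (cv2) and the standard library are available. Lean on these libraries where they do the work, as an engineer would, in place of code of your own. Each camera call takes 0.05 s, during which the arm holds its last target.

TASK

Swap the steel insert in the mould bolster for the copper-coloured one. Lift the two gibs out of the bolster and stand both on the black rubber mat, put the steel insert flat in the empty bay of the yellow tray, seat the copper insert fully down in its place in the bolster, and only then put each gib back, fully down, in the slot it came from.

Things in the scene. Friction and masses are not known exactly. Their poses are not given: they have to be found in the camera images.
- bolster: Fixed light-grey block 124 (x) x 120 (y) x 34 (z) mm, brass nipples on its +y side. Origin: underside centre. Pocket on top: insert seat 44 (x) x 66 (y), floor 12 mm above the underside; at x = -36 and +36 two gib slots 28 (x) x 94 (y), floor at 17 mm, open to the seat. Chamfers 3 mm. A seated insert is flush with the top, long side along y; grip it across x, fingers down in the emptied slots.
- bronze_gib: Yellow bronze bar with dark graphite plugs, 24 (x) x 90 (y) x 34 (z) mm, 0.4 to 0.65 kg. Origin: centre of its underside, y along its length. Starts in one of the bolster's two slots (which one varies), long side along the bolster's y, its top 17 mm above the bolster: grip it there across its 24 mm width. It may go back either way round.
- steel_gib: Dark steel bar with a short groove on top, 24 (x) x 90 (y) x 34 (z) mm, 0.4 to 0.65 kg. Origin: centre of its underside, y along its length. Starts in the bolster's other slot, its top 17 mm above the bolster: grip it there across its 24 mm width. It may go back either way round.
- steel_insert: Grey steel block with bores, 40 (x) x 62 (y) x 22 (z) mm, 0.27 to 0.45 kg. Origin: centre of its underside, y along its length. Starts in the bolster's seat between the gibs, flush with the bolster's top.
- copper_insert: Copper-coloured block of the same shape, 40 (x) x 62 (y) x 22 (z) mm, 0.3 to 0.5 kg. Origin: centre of its underside, y along its length. Starts in the tray bay at the tray's x = -32 mm, long side along y. It may be seated either way round.
- rubber_mat: Black ribbed rubber mat with a thin red line along two edges, fixed, 120 (x) x 112 (y) x 6 (z) mm. Origin: centre of its underside; its top is 6 mm above that. Both gibs fit side by side, lengthwise along y, at x = -26 and +26 mm.
- tray: Yellow plastic tray, fixed, 131 (x) x 86 (y) x 11 (z) mm; walls, floor and divider 3 mm. Origin: centre of its underside. The divider at x = 0 makes two bays, each 61 (x) x 80 (y) mm, centred at x = -32 and +32 mm, floor 3 mm above the underside. The copper insert starts in the bay at x = -32; the other is empty.

How it is judged:
On the way, in this order (a step that is already met when the one before it is completed fails the run):
1. both gibs stand on the rubber mat (x of bronze_gib in the frame of rubber_mat between -0.055 and 0.055 m and y of bronze_gib in the frame of rubber_mat between -0.05 and 0.05 m and z of bronze_gib in the frame of rubber_mat between 0.003 and 0.009 m and angle between each of bronze_gib, steel_gib's own z axis and vertical below 0.08 rad and linear speed of each of bronze_gib, steel_gib below 0.03 m/s and x of steel_gib in the frame of rubber_mat between -0.055 and 0.055 m and y of steel_gib in the frame of rubber_mat between -0.05 and 0.05 m and z of steel_gib in the frame of rubber_mat between 0.003 and 0.009 m), for 0.2 s.
2. the steel insert lies flat in the tray, beside the copper one (x of steel_insert in the frame of tray between -0.055 and 0.055 m and y of steel_insert in the frame of tray between -0.033 and 0.033 m and z of steel_insert in the frame of tray between 0 and 0.006 m and angle between each of steel_insert, copper_insert's own z axis and vertical below 0.08 rad and linear speed of steel_insert below 0.03 m/s and x of copper_insert in the frame of tray between -0.055 and 0.055 m and y of copper_insert in the frame of tray between -0.033 and 0.033 m and z of copper_insert in the frame of tray between 0 and 0.006 m), for 0.2 s.
3. the copper insert is seated in the bolster while both gibs still stand on the mat (all of step 1 and x of copper_insert in the frame of bolster between -0.004 and 0.004 m and y of copper_insert in the frame of bolster between -0.004 and 0.004 m and z of copper_insert in the frame of bolster between 0.009 and 0.0145 m and angle between copper_insert's own z axis and vertical below 0.08 rad and angle between the y axis of copper_insert and the y axis of bolster, either way round below 0.12 rad and linear speed of copper_insert below 0.03 m/s), for 0.2 s.
At the end, for the whole second after the job is handed in: The copper insert is fully down in the bolster's seat (within 4 mm of its centre, at most 2.5 mm proud), each gib is back in the slot it came from (within 8 mm of where it stood, at most 2.5 mm proud), the steel insert lies flat in the tray, and everything is at rest (x of copper_insert in the frame of bolster between -0.004 and 0.004 m and y of copper_insert in the frame of bolster between -0.004 and 0.004 m and z of copper_insert in the frame of bolster between 0.009 and 0.0145 m and angle between each of copper_insert, steel_insert's own z axis and vertical below 0.08 rad and angle between the y axis of copper_insert and the y axis of bolster, either way round below 0.12 rad and linear speed of each of copper_insert, steel_insert, bronze_gib, steel_gib below 0.03 m/s and x of steel_insert in the frame of tray between -0.055 and 0.055 m and y of steel_insert in the frame of tray between -0.033 and 0.033 m and z of steel_insert in the frame of tray between 0 and 0.006 m and distance of each of bronze_gib, steel_gib from where it was at the start of the episode below 0.008 m and z of each of bronze_gib, steel_gib in the frame of bolster below 0.0195 m and angle between each of bronze_gib, steel_gib's own z axis and vertical below 0.06 rad); the robot touches nothing.
It also fails if it takes over 112 s, if anything falls off the work surface, if the arm or the gripper's body presses on something with over 40 N, if the wrist force passes 120 N, or if a joint passes its speed limit or range.

## Working session

There is one attempt and no reset: what is moved stays moved. The work goes in short steps, Python scripts to look and compute and a tool call to move; the robot and the scene stay as the last step left them, time stands still between calls to the robot, and variables do not carry over. Pictures are saved under pics/ and viewed, and the job is handed in when it is done.

Besides the shell and the picture viewer there is one more tool, called after "Emit:" as name(argument=value, ...) on one line, values as JSON. move_arm: Moves the arm, as the interface text tells. Its arguments: {"type":"object","properties":{"plan":{"type":"array"},"grip_force":{"type":"number"}},"required":["plan"]}

```bash
mkdir -p pics; python3 - <<'E'
from workcell import readout, imaging, robot, search_frame, cut_out
import cv2,numpy as np
s=readout.sense();print(s)
for n in ["scene","top","wrist"]:
    im=imaging.read_camera(n);cv2.imwrite(f"pics/{n}0.png",im[:,:,::-1])
    c=imaging.get_calibration(n);print(n,{k:(np.round(v,4).tolist() if hasattr(v,'__len__') else v) for k,v in c.items()})
for n in ["top","scene"]:
  for q in ["bolster","bronze_gib","steel_gib","steel_insert","copper_insert","rubber_mat","tray"]:
    r=search_frame(n,q);print(n,q,[(np.round(d["xyz"],4).tolist(),round(d["confidence"],2)) for d in r[:3]])
E
```

```text
{'time': 0.0, 'joint_positions': array([ 1.18926923,  0.70707292, -0.02760132,  1.48498706,  0.02204388,
        0.95092397, -0.07549837]), 'joint_vel': array([-0.00075395,  0.00040215, -0.00177377, -0.00021353,  0.0012801 ,
        0.0003702 ,  0.00171785]), 'joint_torque': array([ 1.63317632e-04, -8.83209014e+01,  1.23481181e+00, -2.36176997e+01,
        1.68698828e-02,  6.28652037e-03, -8.82785616e-05]), 'tcp_pos': array([ 0.19155438, -0.54187463,  0.23084771]), 'ee_rot': array([-1.49582183,  1.56970817,  1.98561303]), 'ft_force': array([-0.00422274, -0.05079322,  1.3128625 ]), 'torque': array([-0.00928699, -0.00757293,  0.00889272]), 'gripper_width': 0.08530560859878686}
scene {'fx': 504.8373260550342, 'fy': 504.8373260550342, 'cx': 322.4108473170183, 'cy': 233.72463846579672, 'k1': -0.1449139018572187, 'T': [[-0.6782, -0.2771, 0.6807, -0.0291], [-0.7348, 0.2732, -0.6209, 0.6766], [-0.0139, -0.9212, -0.3889, 0.366], [0.0, 0.0, 0.0, 1.0]]}
top {'fx': 456.0668067921881, 'fy': 456.0668067921881, 'cx': 317.6169431835564, 'cy': 241.28100134751466, 'k1': -0.09717818978230211, 'T': [[0.
[... 407 characters left out ...]
 bolster []
top bronze_gib [([0.4284, 0.2332, 0.0502], 0.62)]
top steel_gib [([0.5033, 0.2158, 0.0467], 0.79), ([0.6352, 0.1863, 0.0039], 0.47)]
top steel_insert [([0.4687, 0.2222, 0.0379], 0.81)]
top copper_insert [([0.4599, 0.0327, 0.0196], 0.88)]
top rubber_mat [([0.6331, 0.1892, 0.0035], 0.93)]
top tray [([0.5016, 0.033, 0.0047], 0.82)]
scene bolster [([0.413, 0.2143, 0.0336], 0.69)]
scene bronze_gib [([0.4198, 0.2348, 0.0485], 0.75)]
scene steel_gib [([0.4877, 0.2226, 0.0458], 0.58)]
scene steel_insert [([0.4755, 0.2247, 0.0349], 0.57)]
scene copper_insert [([0.4494, 0.0448, 0.0256], 0.64)]
scene rubber_mat [([0.6337, 0.1997, 0.0095], 0.59)]
scene tray [([0.5136, 0.0374, 0.0052], 0.64)]
```

View pics/top0.png

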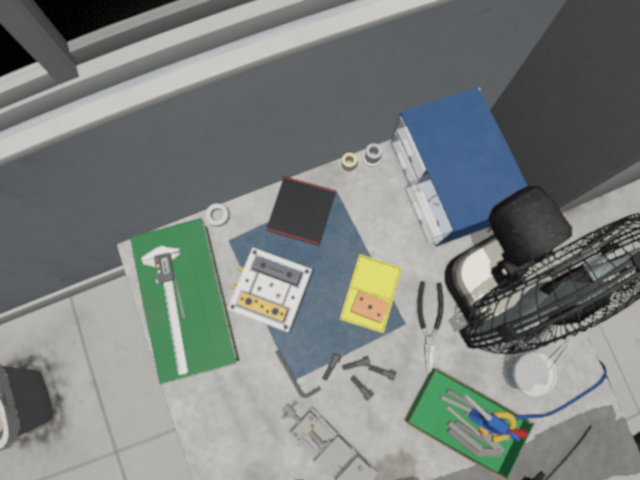

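View pics/scene0.png

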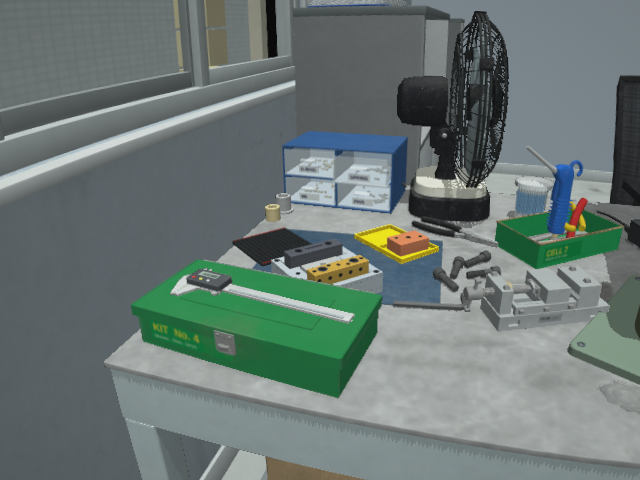

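```bash
cat > h.py <<'E'
from workcell import readout, imaging, robot, search_frame, cut_out
import cv2,numpy as np
from scipy.spatial.transform import Rotation as Rn
def camT(n,s=None):
    c=imaging.get_calibration(n)
    if n!="wrist": return c,np.array(c["T"])
    s=s or readout.sense()
    T=np.eye(4);T[:3,:3]=Rn.from_euler("xyz",s["ee_rot"]).as_matrix();T[:3,3]=s["tcp_pos"]
    return c,T@np.array(c["mount"])
def K(c): return np.array([[c["fx"],0,c["cx"]],[0,c["fy"],c["cy"]],[0,0,1]])
def p2w(n,uv,z,cam=None):
    c,T=cam or camT(n)
    uv=np.asarray(uv,float).reshape(-1,1,2)
    r=cv2.undistortPoints(uv,K(c),np.array([c["k1"],0,0,0,0.])).reshape(-1,2)
    d=np.c_[r,np.ones(len(r))]@T[:3,:3].T
    o=T[:3,3]
    return o+d*((z-o[2])/d[:,2])[:,None]
def w2p(n,P,cam=None):
    c,T=cam or camT(n)
    Ti=np.linalg.inv(T);P=np.asarray(P,float).reshape(-1,3)
    q=P@Ti[:3,:3].T+Ti[:3,3]
    x=q[:,:2]/q[:,2:];r2=(x**2).sum(1,keepdims=True)
    x=x*(1+c["k1"]*r2)
    return x*[c["fx"],c["fy"]]+[c["cx"],c["cy"]]
E
python3 - <<'E'
from h import *
np.set_printoptions(precision=3,suppress=True)
for z in [0,.15,.3]: print(z,p2w("top",[[460,260],[520,210],[640,210],[470,340],[540,350],[410,130],[440,240],[480,90]],z)[:,:2].tolist())
E
```

```text
0 [[0.5766367173751157, -0.13576528732661014], [0.6979920408907583, -0.2527531664288851], [0.7381997150431081, -0.5188284215872098], [0.42400443034764995, -0.16761188591400616], [0.42216714662131893, -0.3066742837324941], [0.8411556924175215, -0.0109506524411183], [0.611483313396503, -0.09268113831694101], [0.9617739661482555, -0.1561059272889761]]
0.15 [[0.5424591120211368, -0.09302151751315808], [0.6431255290316673, -0.19006506106540394], [0.676478515748581, -0.4107792565040463], [0.4158478929162961, -0.11943884211740212], [0.4143238331189716, -0.23479359478695233], [0.7618823451962732, 0.01051446031133732], [0.5713649882930938, -0.0572824433208987], [0.8619373661933805, -0.10989444311208048]]
0.3 [[0.508281506667158, -0.050277747699705985], [0.5882590171725764, -0.1273769557019227], [0.6147573164540538, -0.302730091420883], [0.4076913554849423, -0.07126579832079806], [0.40648051961662424, -0.1629129058414105], [0.6826089979750247, 0.031979573063792927], [0.5312466631896845, -0.021883748324856386], [0.7621007662385056, -0.06368295893518484]]
```

View pics/wrist0.png

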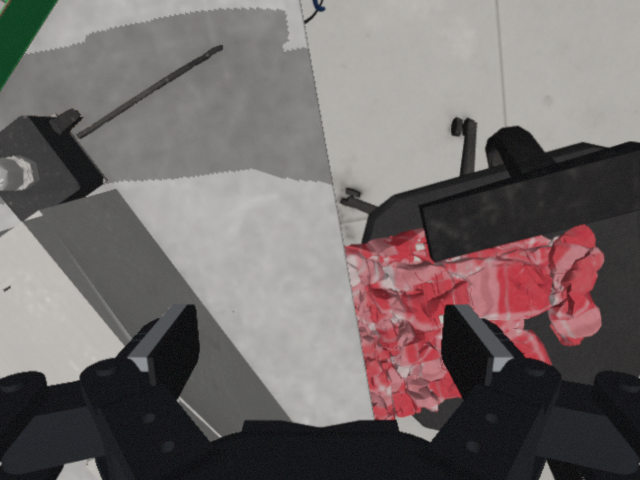

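```bash
python3 - <<'E'
from h import *
np.set_printoptions(precision=3,suppress=True)
def tri(a,b):
    R=[]
    for n,uv in (("top",a),("scene",b)):
        c,T=camT(n);p0=p2w(n,[uv],0.0)[0];o=T[:3,3];d=p0-o;R.append((o,d/np.linalg.norm(d)))
    A=np.zeros((3,3));bb=np.zeros(3)
    for o,d in R:
        M=np.eye(3)-np.outer(d,d);A+=M;bb+=M@o
    x=np.linalg.solve(A,bb);return x,[np.linalg.norm((np.eye(3)-np.outer(d,d))@(x-o)) for o,d in R]
print("motor",tri((530,220),(422,100)))
print("cage ctr",tri((575,280),(482,110)))
print("cage ctr",tri((560,290),(482,110)))
print("base",tri((480,275),(448,205)))
im=cv2.imread("pics/top0.png")
cv2.imwrite("pics/fan.png",cv2.resize(im[180:380,420:640],None,fx=3.2,fy=3,interpolation=cv2.INTER_CUBIC))
cv2.imwrite("pics/work.png",cv2.resize(im[160:350,220:420],None,fx=3,fy=3,interpolation=cv2.INTER_CUBIC))
im=cv2.imread("pics/scene0.png")
cv2.imwrite("pics/fan2.png",cv2.resize(im[0:240,380:620],None,fx=2.5,fy=2.5,interpolation=cv2.INTER_CUBIC))
E
```

```text
motor (array([ 0.602, -0.178,  0.22 ]), [np.float64(0.0019517332731354867), np.float64(0.001951733273135379)])
cage ctr (array([ 0.519, -0.266,  0.2  ]), [np.float64(0.0073401233406672015), np.float64(0.007340123340666963)])
cage ctr (array([ 0.5  , -0.239,  0.205]), [np.float64(0.0053676500047523884), np.float64(0.00536765000475227)])
base (array([ 0.539, -0.183,  0.007]), [np.float64(0.014253076524314229), np.float64(0.014253076524314205)])
```

View pics/fan.png

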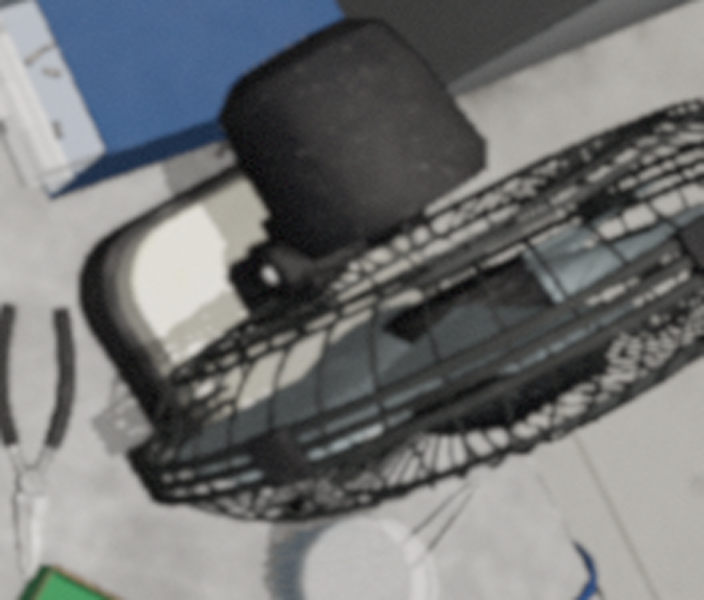

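View pics/fan2.png

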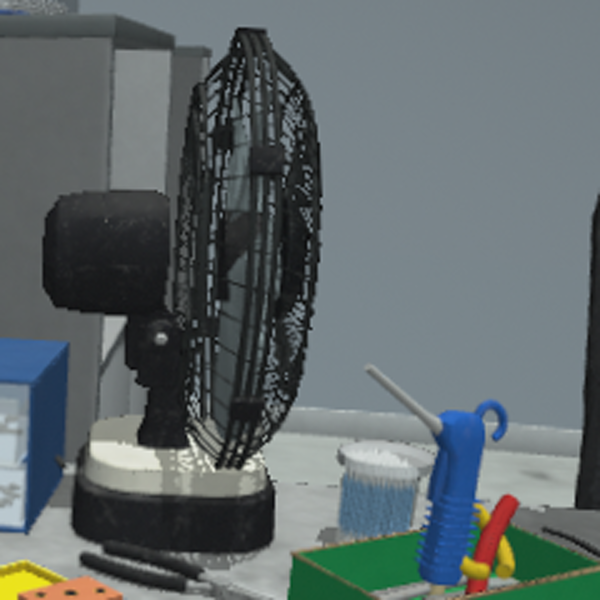

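View pics/work.png

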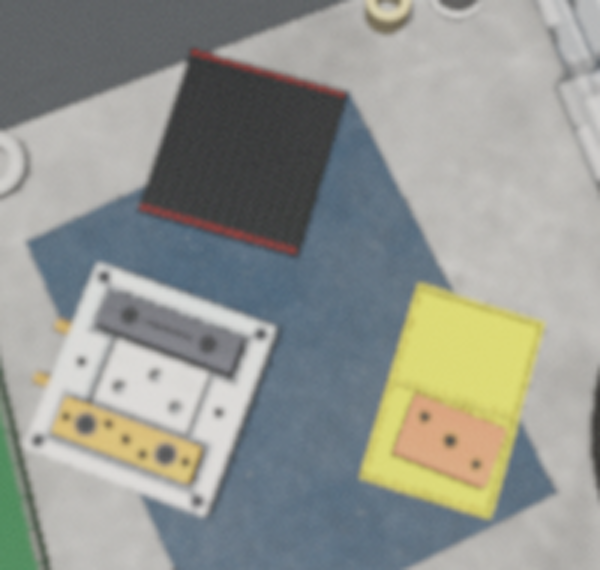

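```bash
python3 - <<'E'
from h import *
np.set_printoptions(precision=4,suppress=True)
s=readout.sense();print(Rn.from_euler("xyz",s["ee_rot"]).as_matrix())
f=lambda p,z:p2w("top",np.array(p)/3+[220,160],z)
b=f([[98,262],[278,327],[210,518],[28,442]],.034);print("bolster",b,b.mean(0))
m=f([[192,48],[348,95],[297,255],[137,208]],.006);print("mat",m,m.mean(0))
t=f([[418,282],[545,322],[490,520],[358,478]],.011);print("tray",t,t.mean(0))
for q in (b,m,t):
  for i in range(4):
    d=q[(i+1)%4]-q[i];print(np.linalg.norm(d),np.degrees(np.arctan2(d[1],d[0])))
print(w2p("scene",[[.5,-.25,z] for z in (.3,.34,.38,.42)]))
E
```

```text
[[-0.      0.3333 -0.9428]
 [ 0.0001 -0.9428 -0.3333]
 [-1.     -0.0001 -0.    ]]
bolster [[0.5378 0.2676 0.034 ]
 [0.5127 0.1486 0.034 ]
 [0.3902 0.1726 0.034 ]
 [0.4195 0.2911 0.034 ]] [0.4651 0.22   0.034 ]
mat [[0.6987 0.2352 0.006 ]
 [0.6801 0.1259 0.006 ]
 [0.5662 0.1443 0.006 ]
 [0.5827 0.2534 0.006 ]] [0.6319 0.1897 0.006 ]
tray [[ 0.5584  0.064   0.011 ]
 [ 0.5438 -0.0205  0.011 ]
 [ 0.414   0.0005  0.011 ]
 [ 0.4284  0.0858  0.011 ]] [0.4861 0.0325 0.011 ]
0.1216243167261362 -101.88695866822276
0.12485168560327788 168.91456936906067
0.12212366082725187 76.12811386484695
0.12061674998447569 -11.259694598618077
0.1109275770032525 -99.63559057726049
0.11538183876814577 170.83269658514547
0.11035275502925751 81.36864081127605
0.11732209406830582 -8.8860321410526
0.08570254758027296 -99.80157142938901
0.13152164741416975 170.8393119862393
0.08655543768394233 80.4111727123969
0.13183625910037214 -9.532634805188833
[[486.1952  61.8307]
 [487.6811  41.0802]
 [489.0808  20.0281]
 [490.3776  -1.2743]]
```

Emit:
move_arm(plan=[[0, 0, 4, 0, 0, 0, 8.5], [0, 0, 4, 0, 0, 0, 8.5], [0, 0, 4, 0, 0, 0, 8.5], [0.5, 1.5, 3.5, 0, 0, 3, 8.5], [1.7, 3.5, 1, 0, 0, 7, 8.5], [1.7, 3.5, 0.5, 0, 0, 7, 8.5], [1.7, 3.5, 0, 0, 0, 7, 8.5], [1.7, 3.5, 0, 0, 0, 7, 8.5]])

```text
time: 1.52
tcp_pos: [0.265, -0.3853, 0.4016]
ee_rot: [0.999, 1.57, -1.256]
ft_force: [2.0, -0.2, 0.4]
gripper_width: 0.0845
```

Emit:
move_arm(plan=[[1.3, 3.7, 0, 0, 0, 4, 8.5], [1.3, 3.7, 0, 0, 0, 4, 8.5], [1.3, 3.7, 0, 0, 0, 4, 8.5], [1.3, 3.7, 0, 0, 0, 4, 8.5], [1.3, 3.7, 0, 0, 0, 4, 8.5], [0.8, 3.9, 0, 0, 0, 4, 8.5], [0.7, 3.9, 0, 0, 0, 4, 8.5], [0.6, 3.9, 0, 0, 0, 0, 8.5]])

```text
time: 2.18
tcp_pos: [0.3505, -0.0833, 0.4015]
ee_rot: [1.144, 1.57, -0.623]
ft_force: [1.1, -0.1, 0.4]
gripper_width: 0.0849
```

Emit:
move_arm(plan=[[1.5, 3.5, -1, 0, 0, 0, 8.5], [2, 3.3, -1, 0, 0, 0, 8.5], [2.2, 3.2, -1, 0, 0, 0, 8.5], [2.5, 3.2, -1, 0, 0, 0, 8.5], [2.5, 3.2, -1, 0, 0, 0, 8.5], [2.5, 3.2, -1, 0, 0, 0, 8.5], [1, 3, -1, 0, 0, 0, 8.5], [0, 0, 0, 0, 0, 0, 8.5]])

```text
time: 2.85
tcp_pos: [0.4925, 0.146, 0.329]
ee_rot: [-1.947, 1.567, 2.57]
ft_force: [-2.4, -0.1, -1.4]
gripper_width: 0.085
```

```bash
python3 - <<'E'
from h import *
s=readout.sense();print(s["tcp_pos"],Rn.from_euler("xyz",s["ee_rot"]).as_matrix().round(3),s["joint_positions"].round(2))
im=imaging.read_camera("wrist");cv2.imwrite("pics/wrist1.png",im[:,:,::-1])
E
```

```text
[0.49253511 0.14598684 0.32900069] [[-0.003  0.981 -0.194]
 [ 0.002 -0.194 -0.981]
 [-1.    -0.004 -0.001]] [-0.08  0.54 -0.49  1.52  0.26  1.16 -0.81]
```

View pics/wrist1.png

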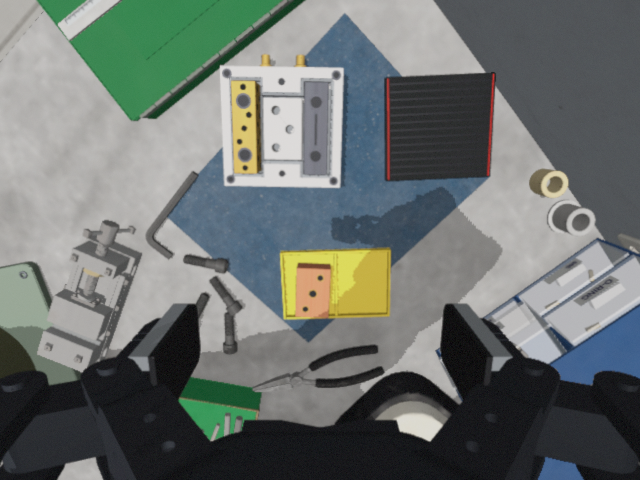

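```bash
python3 - <<'E'
import cv2
im=cv2.imread("pics/wrist1.png")
for n,(x0,y0,w,h) in {"bol":(212,50,140,145),"mat":(375,60,130,130),"tray":(270,240,130,90)}.items():
    cv2.imwrite(f"pics/w1{n}.png",cv2.resize(im[y0:y0+h,x0:x0+w],None,fx=4,fy=4,interpolation=cv2.INTER_CUBIC))
E
```

```text
(no output)
```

View pics/w1bol.png

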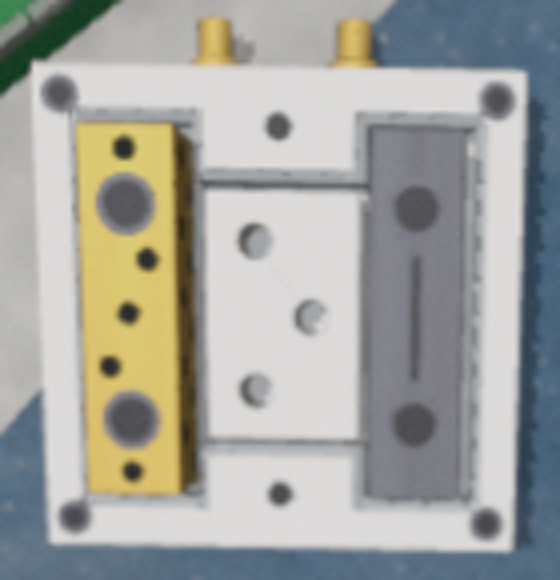

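View pics/w1mat.png

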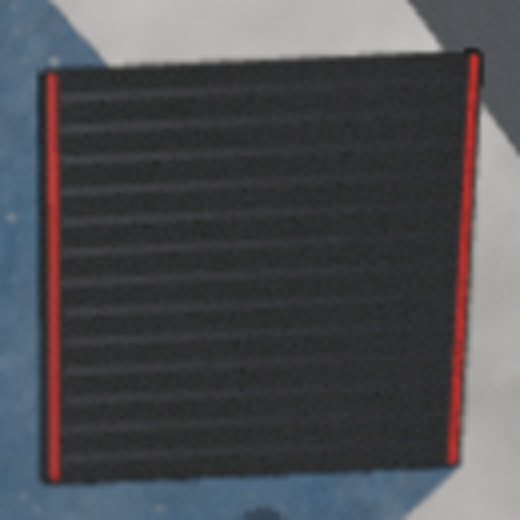

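View pics/w1tray.png

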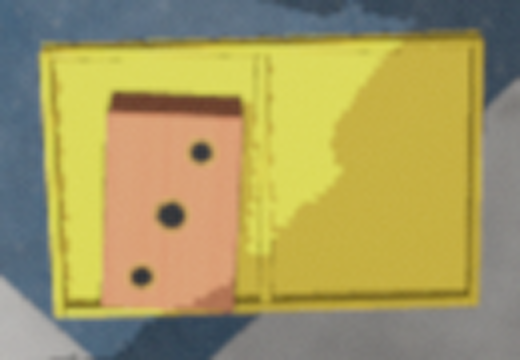

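```bash
cat >> h.py <<'E'
from scipy.optimize import least_squares
def fitrect(n,uv,dims,z,yaw0,cam):
    """uv corners order TL(-x,+y) TR BR BL ; returns x,y,yaw,res(px)"""
    w,h=dims[0]/2,dims[1]/2
    L=np.array([[-w,h],[w,h],[w,-h],[-w,-h]])
    p0=p2w(n,uv,z,cam)[:,:2].mean(0)
    def P(v):
        c,s=np.cos(v[2]),np.sin(v[2])
        return np.c_[L@np.array([[c,s],[-s,c]])+v[:2],np.full(4,z)]
    f=lambda v:(w2p(n,P(v),cam)-uv).ravel()
    r=least_squares(f,[*p0,yaw0])
    return r.x,f(r.x).reshape(4,2)
E
python3 - <<'E'
from h import *
np.set_printoptions(precision=4,suppress=True)
cam=camT("wrist")
def go(name,off,pts,d,z):
    uv=(np.array(pts)+.5)/4-.5+off
    v,r=fitrect("wrist",uv,d,z,-.2,cam);print(name,v[:2],np.degrees(v[2]).round(2),"res",np.abs(r).mean().round(2))
    return v
B=go("bol",(212,50),[(33,62),(527,72),(514,551),(49,543)],(.124,.12),.034)
for n,p,d,z in (("bronze",[(77,122),(173,122),(183,494),(90,495)],(.024,.09),.051),("steelg",[(368,125),(470,125),(462,498),(363,498)],(.024,.09),.051),("sins",[(206,187),(366,187),(364,441),(206,441)],(.04,.062),.034)):
    v=go(n,(212,50),p,d,z);c,s=np.cos(B[2]),np.sin(B[2]);print("   rel",np.array([[c,s],[-s,c]])@(v[:2]-B[:2]))
go("mat",(375,60),[(42,72),(480,50),(458,465),(45,481)],(.12,.112),.006)
T=go("tray",(270,240),[(42,42),(484,35),(480,305),(52,316)],(.131,.086),.011)
v=go("cop",(270,240),[(105,112),(243,112),(235,310),(101,305)],(.04,.062),.025)
c,s=np.cos(T[2]),np.sin(T[2]);print("   rel",np.array([[c,s],[-s,c]])@(v[:2]-T[:2]))
E
```

```text
bol [0.4663 0.219 ] -12.41 res 0.26
bronze [0.4312 0.2263] -12.02 res 0.19
   rel [-0.0358 -0.0004]
steelg [0.5008 0.2116] -12.38 res 0.39
   rel [0.0353 0.0001]
sins [0.4675 0.2185] -12.34 res 0.75
   rel [ 0.0013 -0.0003]
mat [0.6341 0.1864] -8.56 res 0.94
tray [0.4884 0.03  ] -10.03 res 0.49
cop [0.46   0.0303] -12.97 res 0.22
   rel [-0.028  -0.0047]
```

```bash
cat >> h.py <<'E'
def tri(a,b,n1="top",n2="scene"):
    R=[]
    for n,uv in ((n1,a),(n2,b)):
        c,T=camT(n);p0=p2w(n,[uv],0.0)[0];o=T[:3,3];d=p0-o;R.append((o,d/np.linalg.norm(d)))
    A=np.zeros((3,3));bb=np.zeros(3)
    for o,d in R:
        M=np.eye(3)-np.outer(d,d);A+=M;bb+=M@o
    x=np.linalg.solve(A,bb);return x,np.linalg.norm((np.eye(3)-np.outer(d,d))@(x-o))
E
python3 - <<'E'
from h import *
np.set_printoptions(precision=3,suppress=True)
print(tri((237,360),(380,292)),tri((205,220),(207,262)))
print(tri((140,118),(380,292),"wrist","scene"))
# needed turn
print(w2p("wrist",[[.4312,.2263,.051]]))
E
```

```text
(array([0.328, 0.256, 0.055]), np.float64(0.0007337123592944632)) (array([0.572, 0.361, 0.048]), np.float64(0.003887823587205132))
(array([0.331, 0.255, 0.053]), np.float64(0.00188835074935708))
[[244.297 127.975]]
```

Emit:
move_arm(plan=[[0.1, 1.1, -4, 0, 0, -1.2, 8.5], [0.15, 1.1, -4, 0, 0, 0, 7], [0.15, 1.1, -4, 0, 0, 0, 5.5], [0.15, 1.1, -4, 0, 0, 0, 5], [0.15, 1.1, -4, 0, 0, 0, 5], [0.15, 1.05, -3, 0, 0, 0, 5], [0, 0, 0, 0, 0, 0, 5], [0, 0, 0, 0, 0, 0, 5]])

```text
time: 3.57
tcp_pos: [0.5006, 0.2054, 0.1016]
ee_rot: [-0.726, 1.569, -2.518]
ft_force: [0.1, -0.3, 1.4]
gripper_width: 0.0497
```

```bash
cat > st.py <<'E'
from h import *
import sys
s=readout.sense();R=Rn.from_euler("xyz",s["ee_rot"]).as_matrix()
print(s["time"],s["tcp_pos"].round(4),"yawY",np.degrees(np.arctan2(R[1,1],R[0,1])).round(2),"x",R[:,0].round(4),"w",round(s["gripper_width"],4),"f",s["ft_force"].round(1),"t",s["torque"].round(2))
if len(sys.argv)>1:
    im=imaging.read_camera("wrist");cv2.imwrite(f"pics/{sys.argv[1]}.png",im[:,:,::-1])
E
python3 st.py w2
```

```text
3.5667 [0.5006 0.2054 0.1016] yawY -12.72 x [-1.2e-03 -9.0e-04 -1.0e+00] w 0.0497 f [ 0.1 -0.3  1.4] t [-0.05  0.01  0.04]
```

View pics/w2.png

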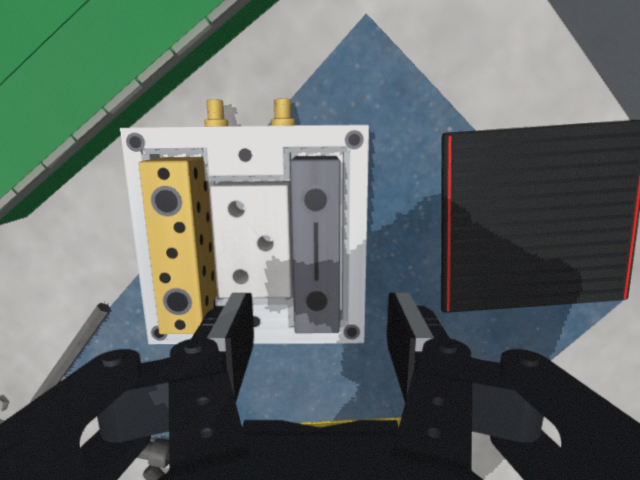

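```bash
python3 - <<'E'
import cv2
im=cv2.imread("pics/w2.png")
cv2.imwrite("pics/w2b.png",cv2.resize(im[115:355,115:380],None,fx=3,fy=2.5,interpolation=cv2.INTER_CUBIC))
cv2.imwrite("pics/w2m.png",cv2.resize(im[105:325,430:640],None,fx=2.5,fy=2.5,interpolation=cv2.INTER_CUBIC))
E
```

```text
(no output)
```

View pics/w2b.png

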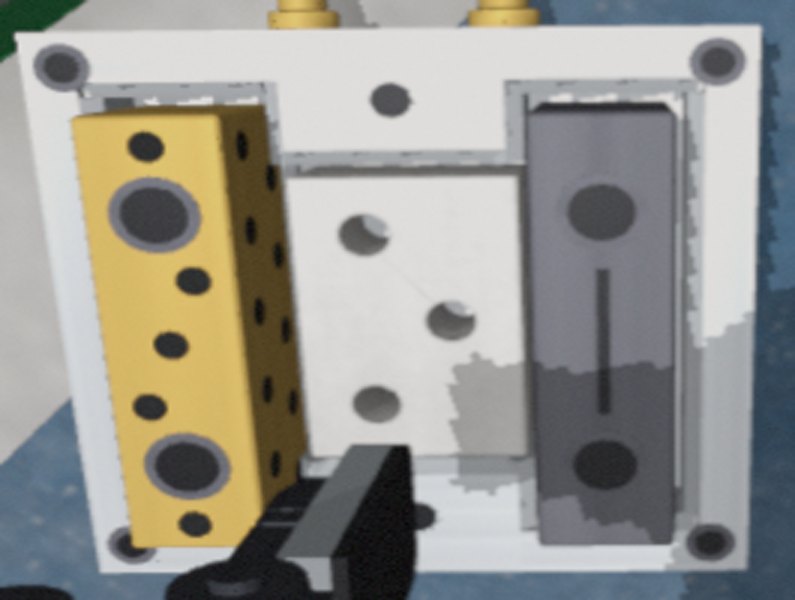

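View pics/w2m.png

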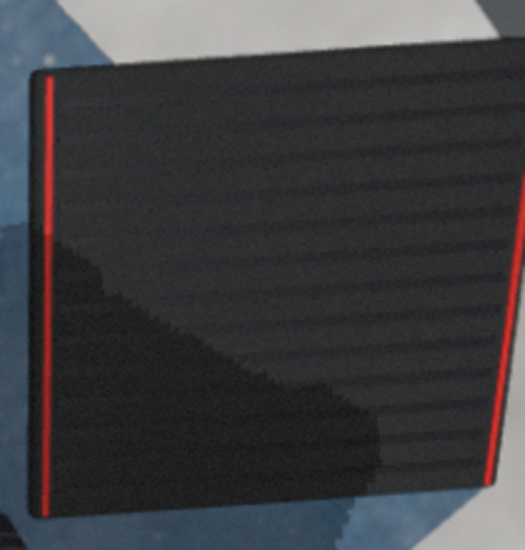

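```bash
python3 - <<'E'
from h import *
np.set_printoptions(precision=4,suppress=True)
cam=camT("wrist")
def go(name,pts,d,z,B=None):
    uv=(np.array(pts)+.5)/[3,2.5]-.5+(115,115)
    v,r=fitrect("wrist",uv,d,z,-.2,cam);print(name,v[:2],np.degrees(v[2]).round(2),"res",np.abs(r).mean().round(2))
    if B is not None:
      c,s=np.cos(B[2]),np.sin(B[2]);print("   rel",np.array([[c,s],[-s,c]])@(v[:2]-B[:2]))
    return v
B=go("bol",[(17,32),(762,25),(748,570),(101,572)],(.124,.12),.034)
go("steelg",[(529,110),(673,110),(673,545),(541,545)],(.024,.09),.051,B)
go("bronze",[(74,117),(220,115),(264,546),(132,546)],(.024,.09),.051,B)
go("sins",[(286,177),(522,174),(525,458),(308,458)],(.04,.062),.034,B)
E
```

```text
bol [0.4669 0.2218] -12.31 res 0.71
steelg [0.5016 0.214 ] -12.3 res 0.69
   rel [ 0.0356 -0.0002]
bronze [0.4315 0.2291] -12.73 res 0.71
   rel [-0.0361 -0.0003]
sins [0.4674 0.2209] -12.94 res 0.76
   rel [ 0.0006 -0.0007]
```

Emit:
move_arm(plan=[[0.06, 0.75, 0, 0, 0, 0.4, 5], [0, 0, -2, 0, 0, 0, 5], [0, 0, -2, 0, 0, 0, 5], [0, 0, -1.5, 0, 0, 0, 5], [0, 0, -0.7, 0, 0, 0, 5], [0, 0, 0, 0, 0, 0, 5], [0, 0, 0, 0, 0, 0, 5], [0, 0, 0, 0, 0, 0, 5]])

```text
time: 4.28
tcp_pos: [0.5021, 0.2137, 0.0408]
ee_rot: [2.241, 1.569, 0.455]
ft_force: [0.4, -0.1, 0.4]
gripper_width: 0.0501
```

```bash
python3 st.py w3
```

```text
4.2833 [0.5021 0.2137 0.0408] yawY -12.35 x [ 1.6e-03  8.0e-04 -1.0e+00] w 0.0501 f [ 0.4 -0.1  0.4] t [0.02 0.04 0.01]
```

View pics/w3.png

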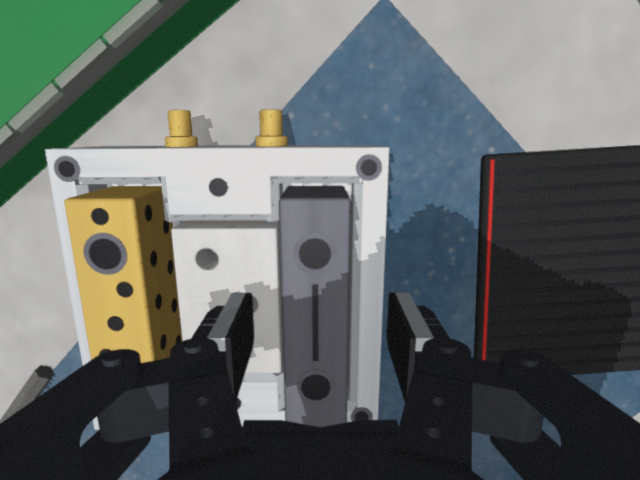

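Emit:
move_arm(plan=[[0, 0, -0.35, 0, 0, 0, 4], [0, 0, 0, 0, 0, 0, 3], [0, 0, 0, 0, 0, 0, 2], [0, 0, 0, 0, 0, 0, 1.5], [0, 0, 0, 0, 0, 0, 1.5], [0, 0, 0, 0, 0, 0, 1.5], [0, 0, 0, 0, 0, 0, 1.5], [0, 0, 0, 0, 0, 0, 1.5]], grip_force=70)

```text
time: 5.0
tcp_pos: [0.5015, 0.2135, 0.0362]
ee_rot: [0.726, 1.571, -1.06]
ft_force: [-2.1, -0.4, 6.7]
gripper_width: 0.0221
```

```bash
python3 st.py w4
```

```text
5.0 [0.5015 0.2135 0.0362] yawY -12.33 x [ 0. -0. -1.] w 0.0221 f [-2.1 -0.4  6.7] t [-0.17  0.27  0.04]
```

View pics/w4.png

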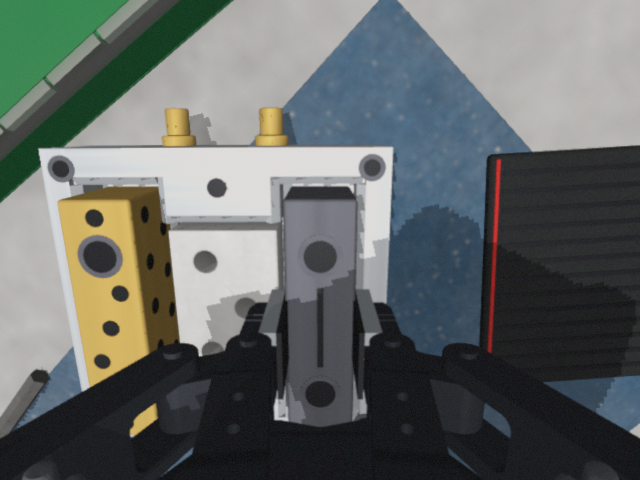

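Emit:
move_arm(plan=[[0, 0, 0.5, 0, 0, 0, 1.5], [0, 0, 1.5, 0, 0, 0, 1.5], [0, 0, 2, 0, 0, 0, 1.5], [0, 0, 2, 0, 0, 0, 1.5], [1, -0.2, 1, 0, 0, 0, 1.5], [2.5, -0.5, 0, 0, 0, 1, 1.5], [2.5, -0.5, 0, 0, 0, 1, 1.5], [2.5, -0.5, 0, 0, 0, 1, 1.5]])

```text
time: 5.72
tcp_pos: [0.5874, 0.196, 0.1064]
ee_rot: [-1.206, 1.57, -2.939]
ft_force: [1.0, 0.5, -5.8]
gripper_width: 0.0223
```

Emit:
move_arm(plan=[[2.5, -0.5, 0, 0, 0, 0.8, 1.5], [2.5, -0.4, 0, 0, 0, 0, 1.5], [2, -0.3, 0, 0, 0, 0, 1.5], [0.8, -0.1, 0, 0, 0, 0, 1.5], [0, 0, 0, 0, 0, 0, 1.5], [0, 0, 0, 0, 0, 0, 1.5], [0, 0, 0, 0, 0, 0, 1.5], [0, 0, 0, 0, 0, 0, 1.5]])

```text
time: 6.38
tcp_pos: [0.6639, 0.1838, 0.1061]
ee_rot: [-1.419, 1.57, -3.138]
ft_force: [-0.1, 0.4, -5.6]
gripper_width: 0.0221
```

```bash
python3 st.py w5
```

```text
6.3833 [0.6639 0.1838 0.1061] yawY -8.5 x [-5.e-04 -0.e+00 -1.e+00] w 0.0221 f [-0.1  0.4 -5.6] t [ 0.01 -0.07 -0.02]
```

View pics/w5.png

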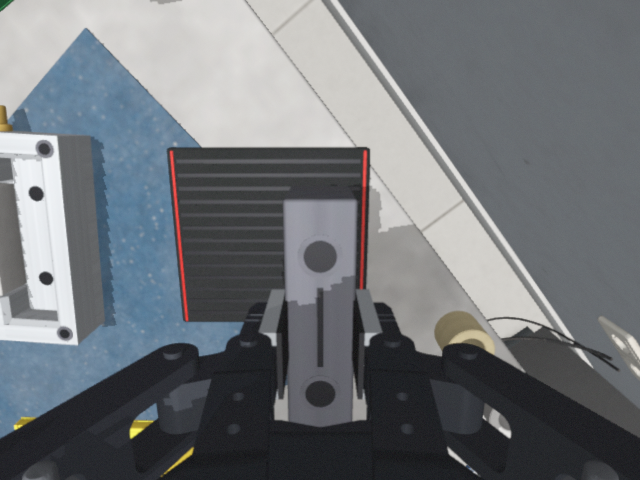

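```bash
python3 - <<'E'
from h import *
np.set_printoptions(precision=4,suppress=True)
p=p2w("wrist",[(168,148),(369,147),(183,322)],.006);print(p)
c=(p[1]+p[2])/2;print(c, np.linalg.norm(p[0]-p[1]),np.linalg.norm(p[0]-p[2]))
d=p[1]-p[0];print(np.degrees(np.arctan2(d[1],d[0])))
E
```

```text
[[0.5849 0.253  0.006 ]
 [0.7008 0.2361 0.006 ]
 [0.5675 0.1434 0.006 ]]
[0.6342 0.1897 0.006 ] 0.11712351912849564 0.11101651845014011
-8.283310395455029
```

Emit:
move_arm(plan=[[0, 0, -2, 0, 0, 0, 1.5], [0, 0, -2.5, 0, 0, 0, 1.5], [0, 0, -2, 0, 0, 0, 1.5], [0, 0, -1, 0, 0, 0, 1.5], [0, 0, -0.3, 0, 0, 0, 1.5], [0, 0, -0.2, 0, 0, 0, 1.5], [0, 0, 0, 0, 0, 0, 1.5], [0, 0, 0, 0, 0, 0, 1.5]])

```text
time: 7.1
tcp_pos: [0.665, 0.1837, 0.0271]
ee_rot: [2.105, 1.569, 0.385]
ft_force: [-0.1, -0.5, -3.9]
gripper_width: 0.0221
```

Emit:
move_arm(plan=[[0, 0, -0.1, 0, 0, 0, 1.5], [0, 0, -0.1, 0, 0, 0, 1.5], [0, 0, 0, 0, 0, 0, 1.5], [0, 0, 0, 0, 0, 0, 1.5], [0, 0, 0, 0, 0, 0, 1.5], [0, 0, 0, 0, 0, 0, 1.5], [0, 0, 0, 0, 0, 0, 1.5], [0, 0, 0, 0, 0, 0, 1.5]])

```text
time: 7.77
tcp_pos: [0.6649, 0.1837, 0.0253]
ee_rot: [2.01, 1.569, 0.29]
ft_force: [-2.9, -2.5, 8.7]
gripper_width: 0.0222
```

Contact. Release and rise.

Emit:
move_arm(plan=[[0, 0, 0, 0, 0, 0, 2.6], [0, 0, 0, 0, 0, 0, 3.2], [0, 0, 0, 0, 0, 0, 3.8], [0, 0, 0, 0, 0, 0, 4], [0, 0, 1.5, 0, 0, 0, 4], [0, 0, 2.5, 0, 0, 0, 4], [0, 0, 3, 0, 0, 0, 4.5], [0, 0, 1, 0, 0, 0, 5]])

```text
time: 8.43
tcp_pos: [0.6658, 0.1842, 0.1091]
ee_rot: [2.124, 1.566, 0.404]
ft_force: [0.2, 1.0, 0.4]
gripper_width: 0.0499
```

```bash
python3 st.py w6
```

```text
8.4333 [0.6658 0.1842 0.1091] yawY -8.55 x [ 0.0047  0.002  -1.    ] w 0.0499 f [0.2 1.  0.4] t [ 0.    0.   -0.03]
```

View pics/w6.png

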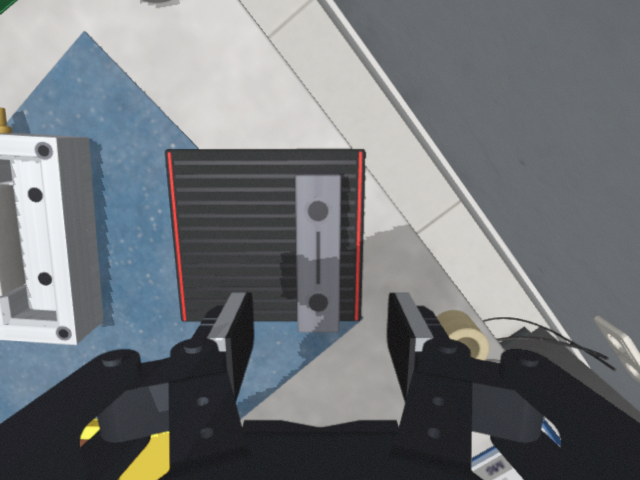

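```bash
python3 - <<'E'
from h import *
np.set_printoptions(precision=4,suppress=True)
v,r=fitrect("wrist",np.array([(295.5,176),(342,176),(338,331),(298,331)]),(.024,.09),.04,-.15,camT("wrist"));print(v,np.degrees(v[2]),np.abs(r).mean())
p=p2w("wrist",[(166,150),(365,150),(359,320),(183,320)],.006);m=p.mean(0);print(m)
th=-8.4/57.3;c,s=np.cos(th),np.sin(th);print(np.array([[c,s],[-s,c]])@(v[:2]-m[:2]))
E
```

```text
[ 0.6657  0.1839 -0.1543] -8.843497925753274 1.033439162050577
[0.635  0.1899 0.006 ]
[ 0.0312 -0.0014]
```

Emit:
move_arm(plan=[[-3.5, 0.65, 0, 0, 0, -1, 5], [-3.9, 0.75, 0, 0, 0, -1, 5], [-3.9, 0.75, 0, 0, 0, -1, 5], [-3.9, 0.75, 0, 0, 0, -0.8, 5], [-3.9, 0.75, 0, 0, 0, 0, 5], [-3.5, 0.65, 0, 0, 0, 0, 5], [-0.9, 0.2, 0, 0, 0, 0, 5], [0, 0, 0, 0, 0, 0, 5]])

```text
time: 9.15
tcp_pos: [0.4287, 0.2295, 0.1047]
ee_rot: [-2.083, 1.571, 2.418]
ft_force: [0.5, 0.6, 0.6]
gripper_width: 0.0503
```

```bash
python3 st.py w7
```

```text
9.15 [0.4287 0.2295 0.1047] yawY -12.11 x [-1.e-04  1.e-04 -1.e+00] w 0.0503 f [0.5 0.6 0.6] t [-0.01  0.01 -0.01]
```

View pics/w7.png

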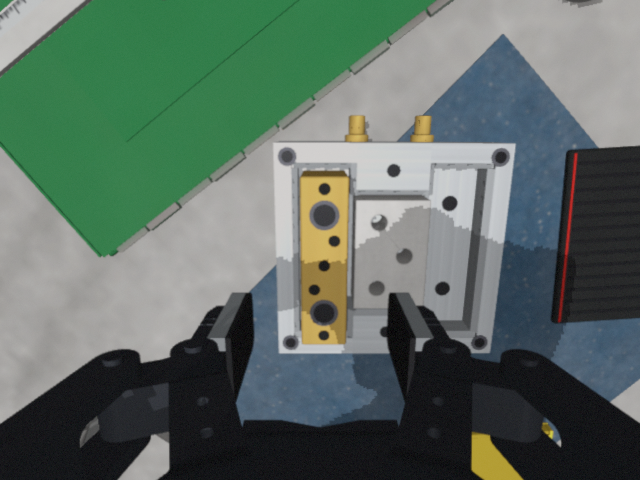

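Emit:
move_arm(plan=[[0.25, -0.05, -1.5, 0, 0, -0.2, 5], [0, 0, -2, 0, 0, 0, 5], [0, 0, -2, 0, 0, 0, 5], [0, 0, -1, 0, 0, 0, 5], [0, 0, -0.25, 0, 0, 0, 4.5], [0, 0, 0, 0, 0, 0, 4], [0, 0, 0, 0, 0, 0, 4], [0, 0, 0, 0, 0, 0, 4]])

```text
time: 9.87
tcp_pos: [0.4337, 0.2279, 0.0371]
ee_rot: [2.264, 1.57, 0.475]
ft_force: [0.1, -1.2, 0.5]
gripper_width: 0.0402
```

```bash
python3 st.py w8
```

```text
9.8667 [0.4337 0.2279 0.0371] yawY -12.53 x [ 1.1e-03  6.0e-04 -1.0e+00] w 0.0402 f [ 0.1 -1.2  0.5] t [ 0.02 -0.02 -0.02]
```

View pics/w8.png

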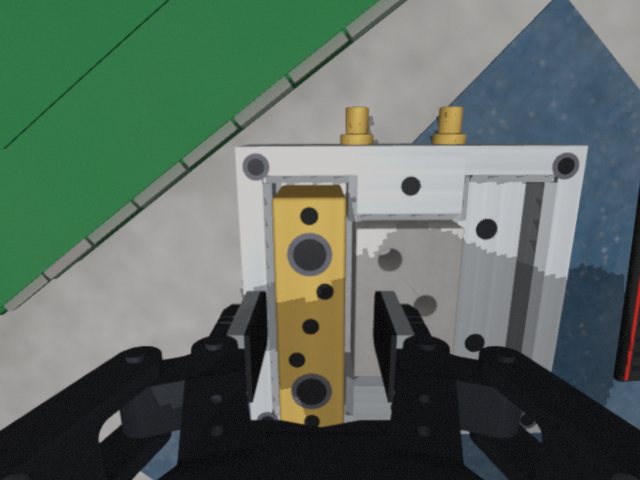

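Emit:
move_arm(plan=[[-0.22, 0.05, 0, 0, 0, 0.2, 4], [0, 0, 0, 0, 0, 0, 3], [0, 0, 0, 0, 0, 0, 2], [0, 0, 0, 0, 0, 0, 1.5], [0, 0, 0, 0, 0, 0, 1.5], [0, 0, 0, 0, 0, 0, 1.5], [0, 0, 0, 0, 0, 0, 1.5], [0, 0, 0, 0, 0, 0, 1.5]])

```text
time: 10.58
tcp_pos: [0.4308, 0.2285, 0.0369]
ee_rot: [2.282, 1.571, 0.497]
ft_force: [-3.0, -0.4, 12.1]
gripper_width: 0.0218
```

```bash
python3 st.py w9
```

```text
10.5833 [0.4308 0.2285 0.0369] yawY -12.28 x [ 3.e-04  1.e-04 -1.e+00] w 0.0218 f [-3.  -0.4 12.1] t [-0.11  0.67  0.04]
```

View pics/w9.png

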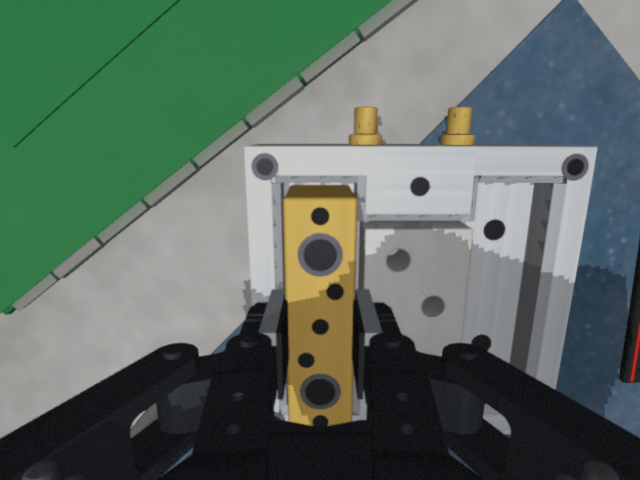

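Emit:
move_arm(plan=[[0, 0, 0.5, 0, 0, 0, 1.5], [0, 0, 1.5, 0, 0, 0, 1.5], [0, 0, 2.2, 0, 0, 0, 1.5], [0, 0, 2.2, 0, 0, 0, 1.5], [1, -0.2, 0.8, 0, 0, 0, 1.5], [2.5, -0.5, 0, 0, 0, 1, 1.5], [2.7, -0.5, 0, 0, 0, 1, 1.5], [2.7, -0.5, 0, 0, 0, 1, 1.5]])

```text
time: 11.3
tcp_pos: [0.5209, 0.2108, 0.1089]
ee_rot: [-0.587, 1.571, -2.32]
ft_force: [-0.1, -0.0, -5.7]
gripper_width: 0.0221
```

Emit:
move_arm(plan=[[2.7, -0.6, 0, 0, 0, 0.7, 1.5], [2.7, -0.5, 0, 0, 0, 0, 1.5], [2.1, -0.45, 0, 0, 0, 0, 1.5], [0.9, -0.2, 0, 0, 0, 0, 1.5], [0, 0, 0, 0, 0, 0, 1.5], [0, 0, 0, 0, 0, 0, 1.5], [0, 0, 0, 0, 0, 0, 1.5], [0, 0, 0, 0, 0, 0, 1.5]])

```text
time: 11.97
tcp_pos: [0.6032, 0.1943, 0.1085]
ee_rot: [-1.338, 1.57, -3.058]
ft_force: [-0.2, -0.0, -4.7]
gripper_width: 0.0222
```

```bash
python3 st.py w10
```

```text
11.9667 [0.6032 0.1943 0.1085] yawY -8.55 x [-5.e-04 -0.e+00 -1.e+00] w 0.0222 f [-0.2 -0.  -4.7] t [-0.05  0.03  0.01]
```

View pics/w10.png

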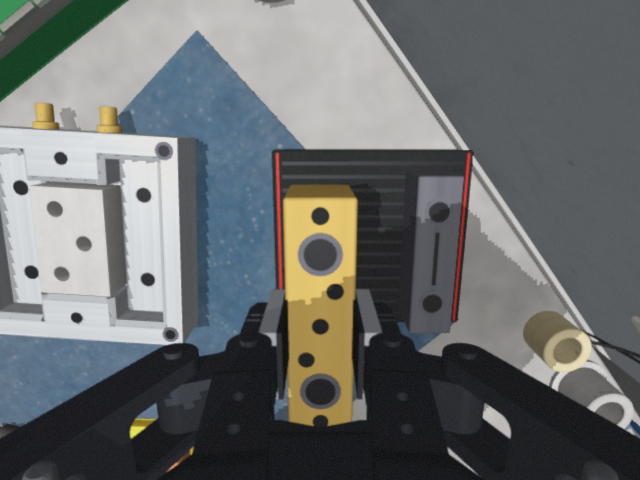

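Emit:
move_arm(plan=[[0, 0, -2, 0, 0, 0, 1.5], [0, 0, -2.5, 0, 0, 0, 1.5], [0, 0, -2, 0, 0, 0, 1.5], [0, 0, -1, 0, 0, 0, 1.5], [0, 0, -0.4, 0, 0, 0, 1.5], [0, 0, -0.2, 0, 0, 0, 1.5], [0, 0, 0, 0, 0, 0, 1.5], [0, 0, 0, 0, 0, 0, 1.5]])

```text
time: 12.68
tcp_pos: [0.6043, 0.1941, 0.0284]
ee_rot: [2.1, 1.569, 0.379]
ft_force: [0.7, 0.0, -4.9]
gripper_width: 0.0223
```

Emit:
move_arm(plan=[[0, 0, -0.15, 0, 0, 0, 1.5], [0, 0, 0, 0, 0, 0, 1.5], [0, 0, 0, 0, 0, 0, 1.5], [0, 0, 0, 0, 0, 0, 1.5], [0, 0, 0, 0, 0, 0, 1.5], [0, 0, 0, 0, 0, 0, 1.5], [0, 0, 0, 0, 0, 0, 1.5], [0, 0, 0, 0, 0, 0, 1.5]])

```text
time: 13.35
tcp_pos: [0.6039, 0.1939, 0.026]
ee_rot: [2.052, 1.571, 0.331]
ft_force: [-0.7, -0.4, -0.5]
gripper_width: 0.0227
```

Emit:
move_arm(plan=[[0, 0, 0, 0, 0, 0, 2.6], [0, 0, 0, 0, 0, 0, 3.2], [0, 0, 0, 0, 0, 0, 3.6], [0, 0, 0, 0, 0, 0, 3.8], [0, 0, 1.5, 0, 0, 0, 3.8], [0, 0, 2.5, 0, 0, 0, 4], [0, 0, 3, 0, 0, 0, 4.5], [0, 0, 1, 0, 0, 0, 5]])

```text
time: 14.02
tcp_pos: [0.6049, 0.1946, 0.1096]
ee_rot: [2.165, 1.567, 0.444]
ft_force: [0.6, -0.3, 0.7]
gripper_width: 0.05
```

```bash
python3 st.py w11
```

```text
14.0167 [0.6049 0.1946 0.1096] yawY -8.61 x [ 0.0037  0.0017 -1.    ] w 0.05 f [ 0.6 -0.3  0.7] t [ 0.01 -0.   -0.01]
```

View pics/w11.png

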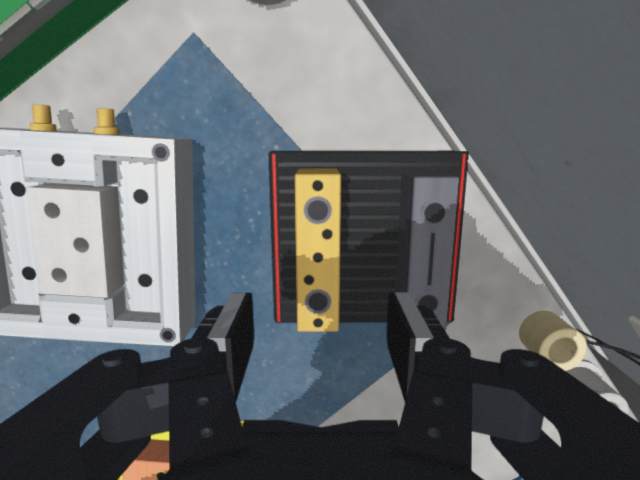

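Emit:
move_arm(plan=[[-2.5, 0.45, 0, 0, 0, -1, 5], [-3.5, 0.65, 0, 0, 0, -1, 5], [-3.5, 0.65, 0, 0, 0, -1, 5], [-3, 0.6, 0, 0, 0, -0.8, 5.4], [-1.2, 0.2, 0, 0, 0, 0, 5.4], [-0.1, 0.05, 0, 0, 0, 0, 5.4], [0, 0, 0, 0, 0, 0, 5.4], [0, 0, 0, 0, 0, 0, 5.4]])

```text
time: 14.73
tcp_pos: [0.4667, 0.2197, 0.1057]
ee_rot: [1.772, 1.57, -0.015]
ft_force: [-0.5, -0.1, -0.1]
gripper_width: 0.0534
```

```bash
python3 st.py w12
```

```text
14.7333 [0.4667 0.2197 0.1057] yawY -12.43 x [ 5.e-04 -0.e+00 -1.e+00] w 0.0534 f [-0.5 -0.1 -0.1] t [-0.01  0.02  0.09]
```

View pics/w12.png

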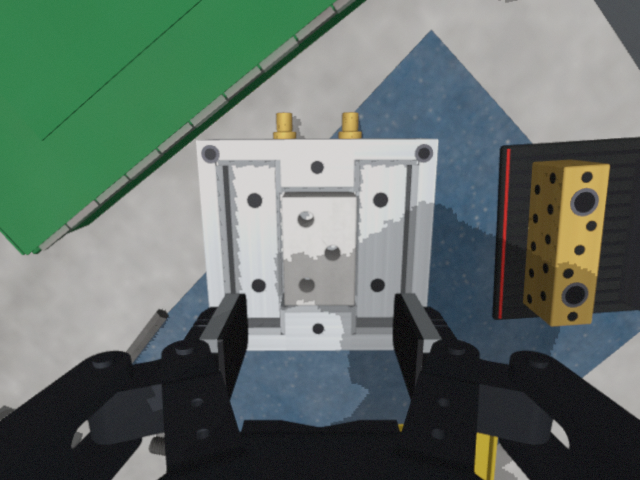

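```bash
python3 - <<'E'
import cv2
im=cv2.imread("pics/w12.png")
cv2.imwrite("pics/w12b.png",cv2.resize(im[130:360,190:450],None,fx=3,fy=2.5,interpolation=cv2.INTER_CUBIC))
E
```

```text
(no output)
```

View pics/w12b.png

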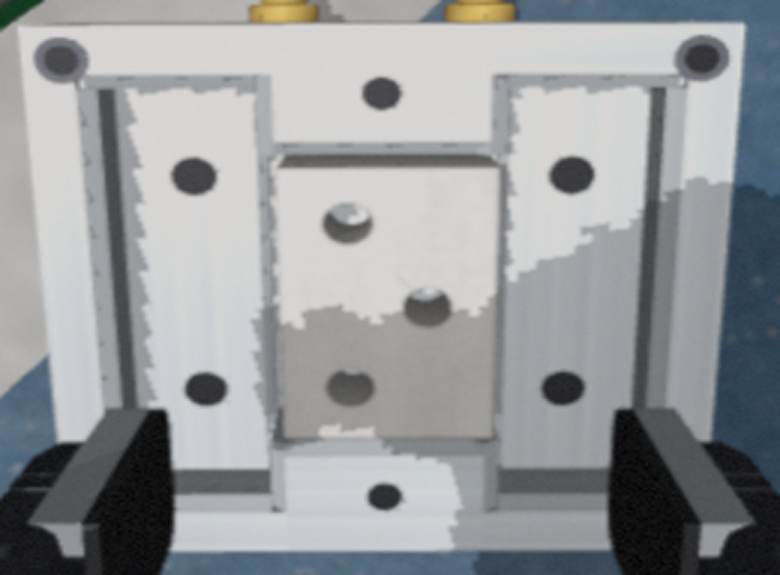

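```bash
python3 - <<'E'
from h import *
np.set_printoptions(precision=4,suppress=True)
cam=camT("wrist")
def go(name,pts,d,z,B=None):
    uv=(np.array(pts)+.5)/[3,2.5]-.5+(190,130)
    v,r=fitrect("wrist",uv,d,z,-.2,cam);print(name,v[:2],np.degrees(v[2]).round(2),"res",np.abs(r).mean().round(2))
    if B is not None:
      c,s=np.cos(B[2]),np.sin(B[2]);print("   rel",np.array([[c,s],[-s,c]])@(v[:2]-B[:2]))
    return v
B=go("bol",[(19,24),(745,24),(708,550),(64,550)],(.124,.12),.034)
go("sins",[(276,166),(500,166),(494,440),(280,440)],(.04,.062),.034,B)
E
```

```text
bol [0.4662 0.2219] -12.31 res 0.68
sins [0.4667 0.2212] -12.59 res 0.55
   rel [ 0.0006 -0.0006]
```

Emit:
move_arm(plan=[[0, 0.12, -2, 0, 0, 0, 5.4], [0, 0, -2, 0, 0, 0, 5.4], [0, 0, -2, 0, 0, 0, 5.4], [0, 0, -1.5, 0, 0, 0, 5.4], [0, 0, -0.6, 0, 0, 0, 5.4], [0, 0, 0, 0, 0, 0, 5.4], [0, 0, 0, 0, 0, 0, 5.4], [0, 0, 0, 0, 0, 0, 5.4]])

```text
time: 15.45
tcp_pos: [0.4664, 0.2212, 0.0256]
ee_rot: [2.29, 1.57, 0.502]
ft_force: [-0.6, -0.1, -0.4]
gripper_width: 0.0539
```

```bash
python3 st.py w13
```

```text
15.45 [0.4664 0.2212 0.0256] yawY -12.42 x [ 9.e-04  5.e-04 -1.e+00] w 0.0539 f [-0.6 -0.1 -0.4] t [0.   0.01 0.02]
```

View pics/w13.png

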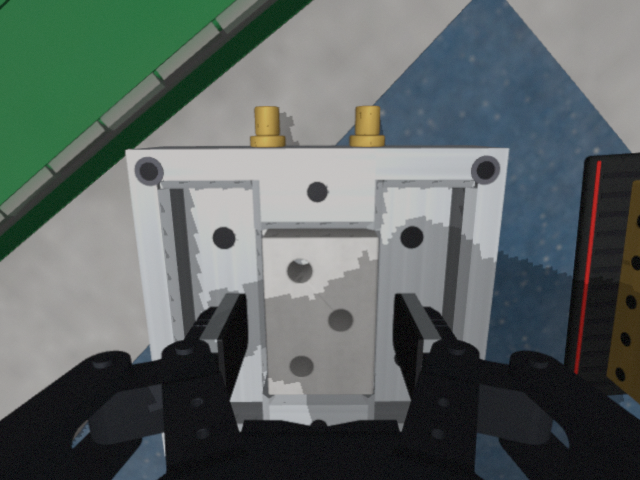

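Emit:
move_arm(plan=[[0, 0, -0.25, 0, 0, 0, 5.4], [0, 0, 0, 0, 0, 0, 4.5], [0, 0, 0, 0, 0, 0, 3.8], [0, 0, 0, 0, 0, 0, 3.3], [0, 0, 0, 0, 0, 0, 3.3], [0, 0, 0, 0, 0, 0, 3.3], [0, 0, 0, 0, 0, 0, 3.3], [0, 0, 0, 0, 0, 0, 3.3]])

```text
time: 16.17
tcp_pos: [0.466, 0.2211, 0.023]
ee_rot: [1.892, 1.57, 0.105]
ft_force: [-1.7, -1.3, 11.6]
gripper_width: 0.038
```

```bash
python3 st.py w14
```

```text
16.1667 [0.466  0.2211 0.023 ] yawY -12.4 x [ 5.e-04  1.e-04 -1.e+00] w 0.038 f [-1.7 -1.3 11.6] t [-0.27  0.52  0.02]
```

View pics/w14.png

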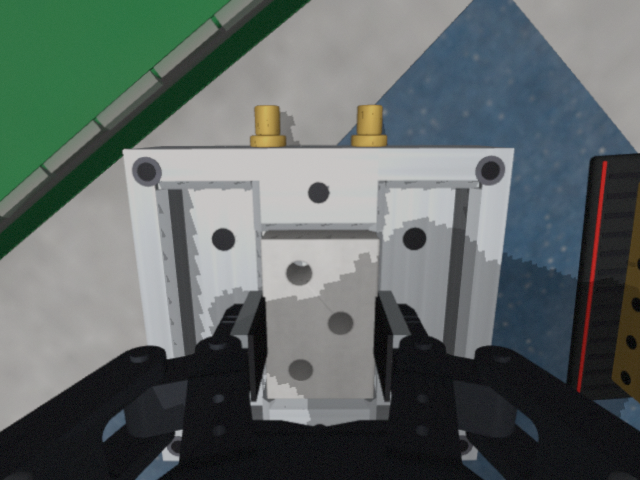

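Emit:
move_arm(plan=[[0, 0, 0.5, 0, 0, 0, 3.3], [0, 0, 1.5, 0, 0, 0, 3.3], [0, 0, 2.2, 0, 0, 0, 3.3], [0, 0, 2.2, 0, 0, 0, 3.3], [0.3, -1.2, 1, 0, 0, 0, 3.3], [0.7, -2.6, 0, 0, 0, 1, 3.3], [0.8, -2.8, 0, 0, 0, 1, 3.3], [0.8, -2.8, 0, 0, 0, 0.4, 3.3]])

```text
time: 16.88
tcp_pos: [0.492, 0.126, 0.0968]
ee_rot: [1.322, 1.57, -0.421]
ft_force: [0.1, 0.6, -2.9]
gripper_width: 0.0379
```

Emit:
move_arm(plan=[[0.8, -2.8, 0, 0, 0, 0, 3.3], [0.8, -2.8, 0, 0, 0, 0, 3.3], [0.7, -2.5, 0, 0, 0, 0, 3.3], [0.5, -1.5, 0, 0, 0, 0, 3.3], [0, -0.3, 0, 0, 0, 0, 3.3], [0, 0, 0, 0, 0, 0, 3.3], [0, 0, 0, 0, 0, 0, 3.3], [0, 0, 0, 0, 0, 0, 3.3]])

```text
time: 17.55
tcp_pos: [0.5196, 0.0293, 0.0965]
ee_rot: [-2.807, 1.57, 1.732]
ft_force: [0.5, 0.8, -3.0]
gripper_width: 0.038
```

```bash
python3 st.py w15
```

```text
17.55 [0.5196 0.0293 0.0965] yawY -9.92 x [-1.e-04  5.e-04 -1.e+00] w 0.038 f [ 0.5  0.8 -3. ] t [-0.04  0.02 -0.01]
```

View pics/w15.png

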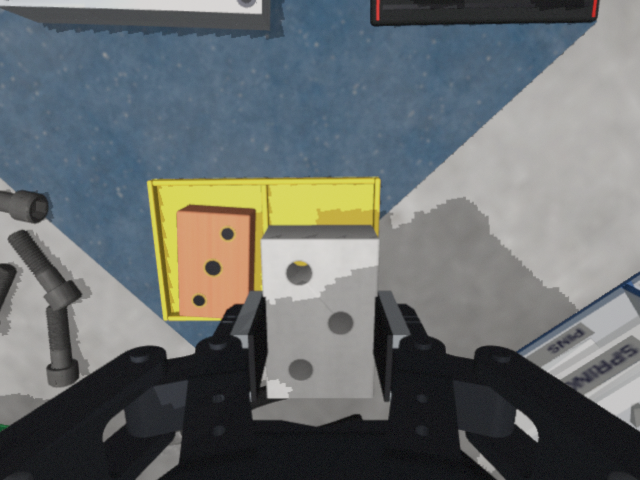

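```bash
python3 - <<'E'
from h import *
np.set_printoptions(precision=4,suppress=True)
cam=camT("wrist")
p=p2w("wrist",[(149,181),(380,178),(164,320)],.011,cam);print(p,(p[1]+p[2])/2,np.linalg.norm(p[0]-p[1]),np.linalg.norm(p[0]-p[2]))
d=p[1]-p[0];print(np.degrees(np.arctan2(d[1],d[0])))
v,r=fitrect("wrist",np.array([(179,210),(256,212),(248,317),(180,317.)]),(.04,.062),.025,-.2,cam);print(v,np.degrees(v[2]),np.abs(r).mean())
E
```

```text
[[0.4324 0.0844 0.011 ]
 [0.5598 0.0638 0.011 ]
 [0.4177 0.0007 0.011 ]] [0.4887 0.0322 0.011 ] 0.12913695443014916 0.08500711928151626
-9.212013068023532
[ 0.462   0.0333 -0.2483] -14.228990409687945 1.7020028996598455
```

Emit:
move_arm(plan=[[0.56, -0.33, -1, 0, 0, 0, 3.3], [0, 0, -2, 0, 0, 0, 3.3], [0, 0, -2, 0, 0, 0, 3.3], [0, 0, -1.7, 0, 0, 0, 3.3], [0, 0, -0.7, 0, 0, 0, 3.3], [0, 0, -0.4, 0, 0, 0, 3.3], [0, 0, 0, 0, 0, 0, 3.3], [0, 0, 0, 0, 0, 0, 3.3]])

```text
time: 18.27
tcp_pos: [0.5258, 0.0249, 0.0188]
ee_rot: [1.842, 1.57, 0.097]
ft_force: [-0.8, -0.5, -2.6]
gripper_width: 0.0384
```

```bash
python3 st.py w16
```

```text
18.2667 [0.5258 0.0249 0.0188] yawY -9.99 x [ 6.e-04  1.e-04 -1.e+00] w 0.0384 f [-0.8 -0.5 -2.6] t [-0.04 -0.09 -0.03]
```

View pics/w16.png

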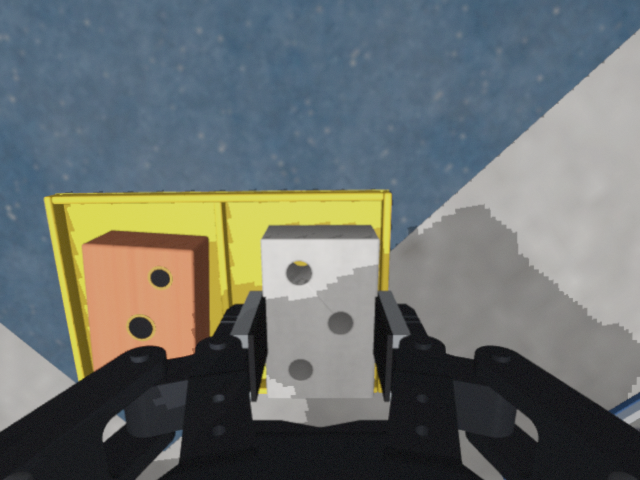

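Emit:
move_arm(plan=[[0, 0, -0.3, 0, 0, 0, 3.3], [0, 0, -0.1, 0, 0, 0, 3.3], [0, 0, 0, 0, 0, 0, 3.3], [0, 0, 0, 0, 0, 0, 3.3], [0, 0, 0, 0, 0, 0, 3.3], [0, 0, 0, 0, 0, 0, 3.3], [0, 0, 0, 0, 0, 0, 3.3], [0, 0, 0, 0, 0, 0, 3.3]])

```text
time: 18.98
tcp_pos: [0.5255, 0.0248, 0.0144]
ee_rot: [0.122, 1.571, -1.623]
ft_force: [-0.3, 0.3, -4.1]
gripper_width: 0.038
```

Emit:
move_arm(plan=[[0, 0, -0.1, 0, 0, 0, 3.3], [0, 0, 0, 0, 0, 0, 3.3], [0, 0, 0, 0, 0, 0, 3.3], [0, 0, 0, 0, 0, 0, 3.3], [0, 0, 0, 0, 0, 0, 3.3], [0, 0, 0, 0, 0, 0, 3.3], [0, 0, 0, 0, 0, 0, 3.3], [0, 0, 0, 0, 0, 0, 3.3]])

```text
time: 19.65
tcp_pos: [0.5256, 0.0248, 0.014]
ee_rot: [1.285, 1.57, -0.461]
ft_force: [-2.6, -0.0, 14.6]
gripper_width: 0.0383
```

Contact with the floor; open slightly and rise.

Emit:
move_arm(plan=[[0, 0, 0, 0, 0, 0, 4.2], [0, 0, 0, 0, 0, 0, 4.5], [0, 0, 0, 0, 0, 0, 4.5], [0, 0, 0, 0, 0, 0, 4.5], [0, 0, 1, 0, 0, 0, 4.5], [0, 0, 2.5, 0, 0, 0, 4.5], [0, 0, 3, 0, 0, 0, 5], [0, 0, 1.5, 0, 0, 0, 5]])

```text
time: 20.32
tcp_pos: [0.5259, 0.025, 0.0966]
ee_rot: [1.926, 1.569, 0.181]
ft_force: [-0.2, -0.5, 0.0]
gripper_width: 0.0498
```

```bash
python3 st.py w17
```

```text
20.3167 [0.5259 0.025  0.0966] yawY -9.99 x [ 2.e-03  4.e-04 -1.e+00] w 0.0498 f [-0.2 -0.5  0. ] t [-0.04  0.07 -0.04]
```

View pics/w17.png

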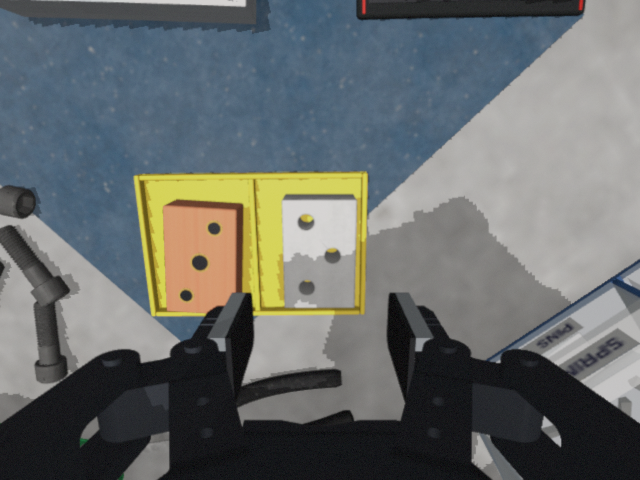

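Emit:
move_arm(plan=[[-2, 0.2, 0, 0, 0, -1, 5.2], [-2.4, 0.3, 0, 0, 0, -1, 5.2], [-1.7, 0.2, 0, 0, 0, -1, 5.2], [-0.4, 0.05, 0, 0, 0, 0, 5.2], [0, 0, 0, 0, 0, 0, 5.2], [0, 0, 0, 0, 0, 0, 5.2], [0, 0, 0, 0, 0, 0, 5.2], [0, 0, 0, 0, 0, 0, 5.2]])

```text
time: 21.03
tcp_pos: [0.4611, 0.0322, 0.0933]
ee_rot: [2.262, 1.57, 0.464]
ft_force: [-0.0, 0.3, 0.3]
gripper_width: 0.052
```

```bash
python3 st.py w18; python3 - <<'E'
import cv2
im=cv2.imread("pics/w18.png")
cv2.imwrite("pics/w18b.png",cv2.resize(im[150:340,220:480],None,fx=3,fy=3,interpolation=cv2.INTER_CUBIC))
E
```

```text
21.0333 [0.4611 0.0322 0.0933] yawY -13.02 x [ 3.e-04  1.e-04 -1.e+00] w 0.052 f [-0.   0.3  0.3] t [0.07 0.02 0.04]
```

View pics/w18b.png

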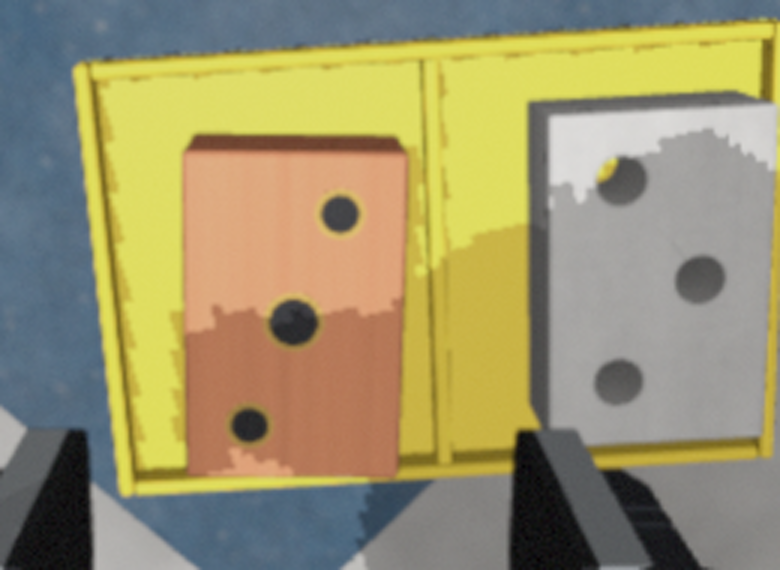

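```bash
python3 - <<'E'
from h import *
cam=camT("wrist")
for pts in ([(184,151),(407,153),(398,475),(188,476)],):
    uv=(np.array(pts)+.5)/3-.5+(220,150)
    v,r=fitrect("wrist",uv,(.04,.062),.025,-.2,cam);print(v,np.degrees(v[2]),np.abs(r).mean())
E
```

```text
[ 0.46007514  0.0329802  -0.23420296] -13.41884097801678 0.8920478766311604
```

Emit:
move_arm(plan=[[-0.1, 0.05, -1.5, 0, 0, -0.2, 4.9], [0, 0, -2, 0, 0, 0, 4.9], [0, 0, -2, 0, 0, 0, 4.9], [0, 0, -1.4, 0, 0, 0, 4.9], [0, 0, -0.4, 0, 0, 0, 4.9], [0, 0, -0.2, 0, 0, 0, 4.9], [0, 0, 0, 0, 0, 0, 4.9], [0, 0, 0, 0, 0, 0, 4.9]])

```text
time: 21.75
tcp_pos: [0.4598, 0.0328, 0.019]
ee_rot: [1.974, 1.57, 0.173]
ft_force: [-0.9, -0.2, 0.2]
gripper_width: 0.0493
```

```bash
python3 st.py w19
```

```text
21.75 [0.4598 0.0328 0.019 ] yawY -13.21 x [ 8.e-04  1.e-04 -1.e+00] w 0.0493 f [-0.9 -0.2  0.2] t [ 0.03  0.   -0.  ]
```

View pics/w19.png

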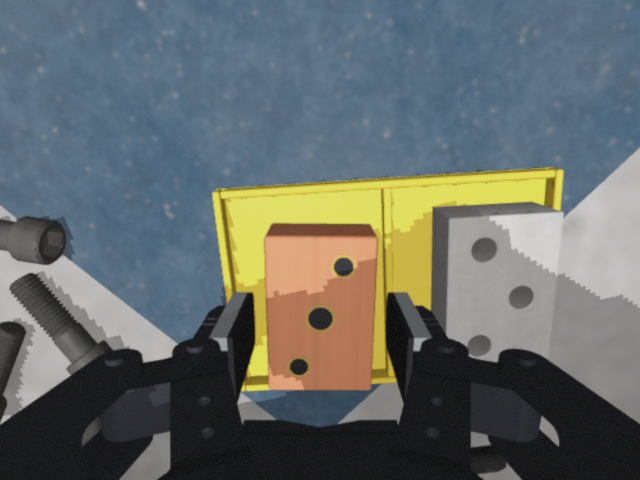

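Emit:
move_arm(plan=[[0, 0, -0.3, 0, 0, 0, 4.9], [0, 0, -0.1, 0, 0, 0, 4.6], [0, 0, 0, 0, 0, 0, 4], [0, 0, 0, 0, 0, 0, 3.3], [0, 0, 0, 0, 0, 0, 3.3], [0, 0, 0, 0, 0, 0, 3.3], [0, 0, 0, 0, 0, 0, 3.3], [0, 0, 0, 0, 0, 0, 3.3]])

```text
time: 22.47
tcp_pos: [0.4597, 0.0328, 0.0148]
ee_rot: [1.675, 1.57, -0.127]
ft_force: [0.5, -0.6, 10.5]
gripper_width: 0.0379
```

```bash
python3 st.py w20
```

```text
22.4667 [0.4597 0.0328 0.0148] yawY -13.21 x [ 7.e-04 -1.e-04 -1.e+00] w 0.0379 f [ 0.5 -0.6 10.5] t [-0.05  0.13 -0.07]
```

View pics/w20.png

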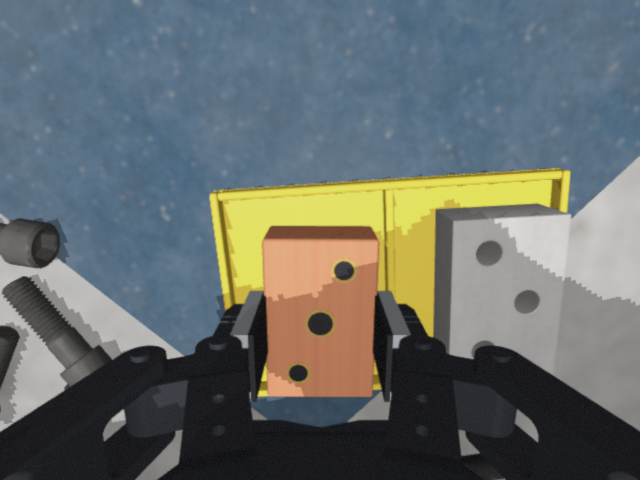

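Emit:
move_arm(plan=[[0, 0, 0.5, 0, 0, 0, 3.3], [0, 0, 1.5, 0, 0, 0, 3.3], [0, 0, 2.2, 0, 0, 0, 3.3], [0, 0, 2.5, 0, 0, 0, 3.3], [0, 1.2, 1.5, 0, 0, 0.8, 3.3], [0.1, 2.6, 0, 0, 0, 0, 3.3], [0.1, 2.8, 0, 0, 0, 0, 3.3], [0.1, 2.8, 0, 0, 0, 0, 3.3]])

```text
time: 23.18
tcp_pos: [0.4623, 0.1276, 0.0969]
ee_rot: [-0.687, 1.571, -2.475]
ft_force: [1.9, -0.0, -4.7]
gripper_width: 0.0374
```

Emit:
move_arm(plan=[[0.1, 2.8, 0, 0, 0, 0, 3.3], [0.1, 2.8, 0, 0, 0, 0, 3.3], [0.1, 2.2, 0, 0, 0, 0, 3.3], [0, 1.3, 0, 0, 0, 0, 3.3], [0, 0.4, 0, 0, 0, 0, 3.3], [0, 0, 0, 0, 0, 0, 3.3], [0, 0, 0, 0, 0, 0, 3.3], [0, 0, 0, 0, 0, 0, 3.3]])

```text
time: 23.85
tcp_pos: [0.4656, 0.2203, 0.0964]
ee_rot: [-0.068, 1.57, -1.857]
ft_force: [-0.2, -0.4, -4.6]
gripper_width: 0.0377
```

```bash
python3 st.py w21
```

```text
23.85 [0.4656 0.2203 0.0964] yawY -12.49 x [-3.e-04 -1.e-03 -1.e+00] w 0.0377 f [-0.2 -0.4 -4.6] t [ 0.01 -0.05 -0.01]
```

View pics/w21.png

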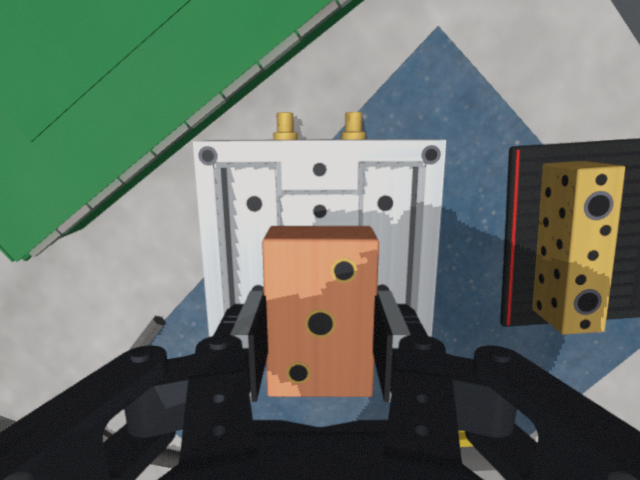

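Emit:
move_arm(plan=[[0, 0.1, -1.5, 0, 0, 0.1, 3.3], [0, 0, -2, 0, 0, 0, 3.3], [0, 0, -1.2, 0, 0, 0, 3.3], [0, 0, 0, 0, 0, 0, 3.3], [0, 0, 0, 0, 0, 0, 3.3], [0, 0, 0, 0, 0, 0, 3.3], [0, 0, 0, 0, 0, 0, 3.3], [0, 0, 0, 0, 0, 0, 3.3]])

```text
time: 24.57
tcp_pos: [0.4658, 0.2228, 0.0501]
ee_rot: [2.255, 1.57, 0.469]
ft_force: [-0.3, -0.1, -5.4]
gripper_width: 0.0379
```

```bash
python3 st.py w22
```

```text
24.5667 [0.4658 0.2228 0.0501] yawY -12.32 x [ 9.e-04  4.e-04 -1.e+00] w 0.0379 f [-0.3 -0.1 -5.4] t [ 0.04 -0.02  0.01]
```

View pics/w22.png

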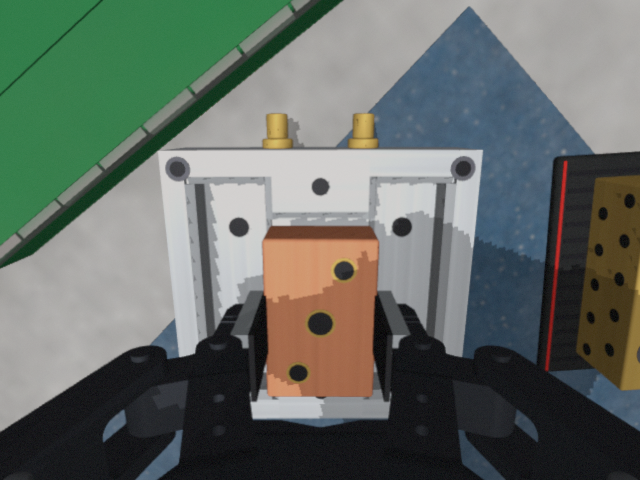

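Emit:
move_arm(plan=[[0, -0.1, -0.6, 0, 0, 0, 3.3], [0, 0, -0.5, 0, 0, 0, 3.3], [0, 0, -0.4, 0, 0, 0, 3.3], [0, 0, -0.4, 0, 0, 0, 3.3], [0, 0, -0.3, 0, 0, 0, 3.3], [0, 0, 0, 0, 0, 0, 3.3], [0, 0, 0, 0, 0, 0, 3.3], [0, 0, 0, 0, 0, 0, 3.3]])

```text
time: 25.28
tcp_pos: [0.4655, 0.2219, 0.0275]
ee_rot: [2.418, 1.571, 0.633]
ft_force: [1.4, 0.2, -5.1]
gripper_width: 0.0379
```

Insert bottom is ~4 mm above the floor with no resistance; continue.

Emit:
move_arm(plan=[[0, 0, -0.2, 0, 0, 0, 3.3], [0, 0, -0.1, 0, 0, 0, 3.3], [0, 0, -0.05, 0, 0, 0, 3.3], [0, 0, 0, 0, 0, 0, 3.3], [0, 0, 0, 0, 0, 0, 3.3], [0, 0, 0, 0, 0, 0, 3.3], [0, 0, 0, 0, 0, 0, 3.3], [0, 0, 0, 0, 0, 0, 3.3]])

```text
time: 25.95
tcp_pos: [0.4655, 0.2218, 0.0239]
ee_rot: [2.254, 1.571, 0.469]
ft_force: [-0.8, -1.4, 0.9]
gripper_width: 0.0376
```

Emit:
move_arm(plan=[[0, 0, 0, 0, 0, 0, 4.2], [0, 0, 0, 0, 0, 0, 4.8], [0, 0, 0, 0, 0, 0, 4.8], [0, 0, 0, 0, 0, 0, 4.8], [0, 0, 1, 0, 0, 0, 4.8], [0, 0, 2.5, 0, 0, 0, 4.8], [0, 0, 3, 0, 0, 0, 5], [0, 0, 1.5, 0, 0, 0, 5]])

```text
time: 26.62
tcp_pos: [0.4658, 0.2221, 0.1071]
ee_rot: [2.327, 1.569, 0.542]
ft_force: [0.6, 0.5, 1.0]
gripper_width: 0.05
```

```bash
python3 st.py w23; python3 - <<'E'
import cv2
im=cv2.imread("pics/w23.png")
cv2.imwrite("pics/w23b.png",cv2.resize(im[130:360,190:450],None,fx=3,fy=2.5,interpolation=cv2.INTER_CUBIC))
E
```

```text
26.6167 [0.4658 0.2221 0.1071] yawY -12.29 x [ 0.0018  0.0011 -1.    ] w 0.05 f [0.6 0.5 1. ] t [ 0.01 -0.01 -0.02]
```

View pics/w23b.png

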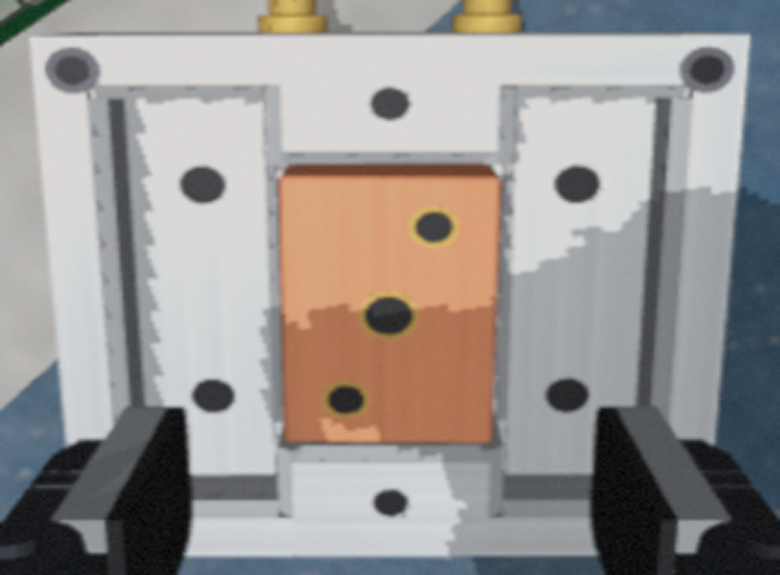

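Emit:
move_arm(plan=[[2.5, -0.5, 0, 0, 0, 1, 4.5], [3.5, -0.7, 0, 0, 0, 1, 4], [3.5, -0.7, 0, 0, 0, 1, 4], [3, -0.6, 0, 0, 0, 0.8, 4], [1.2, -0.3, 0, 0, 0, 0, 4], [0.1, 0, 0, 0, 0, 0, 4], [0, 0, 0, 0, 0, 0, 4], [0, 0, 0, 0, 0, 0, 4]])

```text
time: 27.33
tcp_pos: [0.6026, 0.1943, 0.1042]
ee_rot: [-1.838, 1.57, 2.727]
ft_force: [-0.6, 0.4, 0.5]
gripper_width: 0.0399
```

```bash
python3 st.py w24
```

```text
27.3333 [0.6026 0.1943 0.1042] yawY -8.46 x [-6.e-04  2.e-04 -1.e+00] w 0.0399 f [-0.6  0.4  0.5] t [ 0.03 -0.03 -0.04]
```

View pics/w24.png

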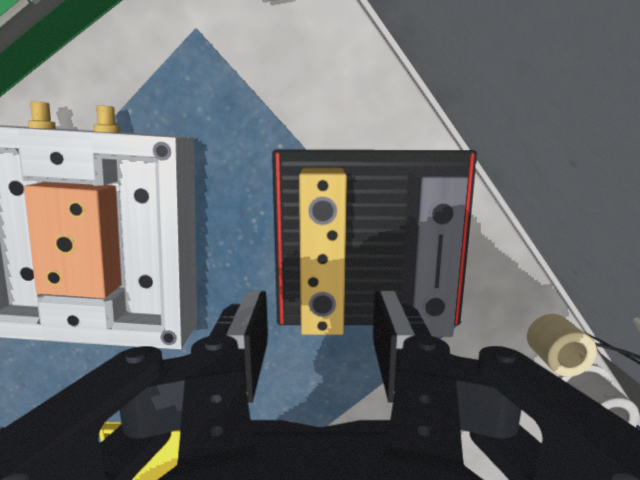

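Emit:
move_arm(plan=[[0.1, -0.02, -1.5, 0, 0, 0, 4], [0, 0, -2, 0, 0, 0, 4], [0, 0, -2, 0, 0, 0, 4], [0, 0, -1.5, 0, 0, 0, 4], [0, 0, -0.8, 0, 0, 0, 4], [0, 0, 0, 0, 0, 0, 4], [0, 0, 0, 0, 0, 0, 4], [0, 0, 0, 0, 0, 0, 4]])

```text
time: 28.05
tcp_pos: [0.6048, 0.1939, 0.027]
ee_rot: [2.102, 1.57, 0.383]
ft_force: [-0.4, -0.4, 0.4]
gripper_width: 0.0398
```

```bash
python3 st.py w25
```

```text
28.05 [0.6048 0.1939 0.027 ] yawY -8.49 x [ 1.2e-03  5.0e-04 -1.0e+00] w 0.0398 f [-0.4 -0.4  0.4] t [ 0.04 -0.01 -0.04]
```

View pics/w25.png

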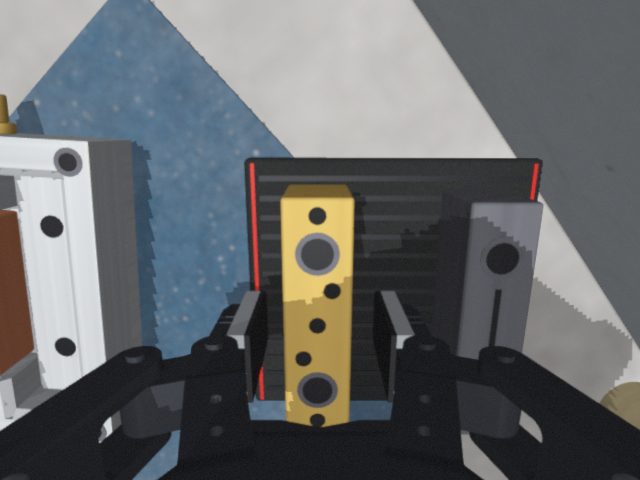

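Emit:
move_arm(plan=[[-0.08, 0, -0.1, 0, 0, 0, 4], [0, 0, 0, 0, 0, 0, 3], [0, 0, 0, 0, 0, 0, 2], [0, 0, 0, 0, 0, 0, 1.5], [0, 0, 0, 0, 0, 0, 1.5], [0, 0, 0, 0, 0, 0, 1.5], [0, 0, 0, 0, 0, 0, 1.5], [0, 0, 0, 0, 0, 0, 1.5]])

```text
time: 28.77
tcp_pos: [0.6038, 0.1937, 0.0255]
ee_rot: [1.965, 1.57, 0.246]
ft_force: [-1.7, -1.1, 7.5]
gripper_width: 0.0224
```

Emit:
move_arm(plan=[[0, 0, 0.5, 0, 0, 0, 1.5], [0, 0, 1.5, 0, 0, 0, 1.5], [0, 0, 2.2, 0, 0, 0, 1.5], [0, 0, 2.5, 0, 0, 0, 1.5], [-1, 0.2, 1.3, 0, 0, 0, 1.5], [-2.5, 0.5, 0, 0, 0, -1, 1.5], [-2.7, 0.5, 0, 0, 0, -1, 1.5], [-2.7, 0.5, 0, 0, 0, -1, 1.5]])

```text
time: 29.43
tcp_pos: [0.5133, 0.2104, 0.1052]
ee_rot: [-1.946, 1.57, 2.564]
ft_force: [-0.2, 1.2, -5.8]
gripper_width: 0.0219
```

```bash
python3 st.py w26
```

```text
29.4333 [0.5133 0.2104 0.1052] yawY -11.6 x [-3.e-04  2.e-04 -1.e+00] w 0.0219 f [-0.2  1.2 -5.8] t [ 0.05  0.04 -0.01]
```

View pics/w26.png

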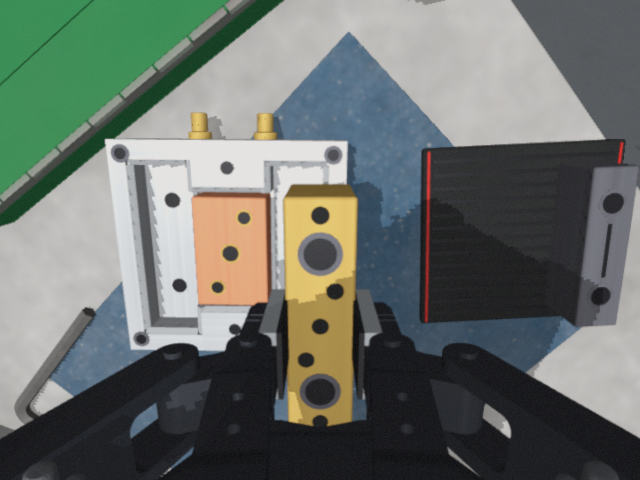

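Emit:
move_arm(plan=[[-2.5, 0.5, 0, 0, 0, -0.4, 1.5], [-2.5, 0.5, 0, 0, 0, -0.3, 1.5], [-2, 0.45, 0, 0, 0, 0, 1.5], [-1, 0.2, 0, 0, 0, 0, 1.5], [0, 0, 0, 0, 0, 0, 1.5], [0, 0, 0, 0, 0, 0, 1.5], [0, 0, 0, 0, 0, 0, 1.5], [0, 0, 0, 0, 0, 0, 1.5]])

```text
time: 30.15
tcp_pos: [0.4353, 0.2268, 0.1048]
ee_rot: [1.806, 1.571, 0.022]
ft_force: [-0.4, -0.3, -5.4]
gripper_width: 0.0219
```

```bash
python3 st.py
```

```text
30.15 [0.4353 0.2268 0.1048] yawY -12.25 x [ 2.e-04  0.e+00 -1.e+00] w 0.0219 f [-0.4 -0.3 -5.4] t [-0.    0.03 -0.  ]
```

Emit:
move_arm(plan=[[-0.42, 0.15, 0, 0, 0, 0, 1.5], [0, 0, -1.5, 0, 0, 0, 1.5], [0, 0, -1.5, 0, 0, 0, 1.5], [0, 0, -1, 0, 0, 0, 1.5], [0, 0, 0, 0, 0, 0, 1.5], [0, 0, 0, 0, 0, 0, 1.5], [0, 0, 0, 0, 0, 0, 1.5], [0, 0, 0, 0, 0, 0, 1.5]])

```text
time: 30.82
tcp_pos: [0.4307, 0.2288, 0.0655]
ee_rot: [2.445, 1.57, 0.661]
ft_force: [-0.1, 0.3, -5.2]
gripper_width: 0.0221
```

```bash
python3 st.py w27
```

```text
30.8167 [0.4307 0.2288 0.0655] yawY -12.21 x [ 7.e-04  6.e-04 -1.e+00] w 0.0221 f [-0.1  0.3 -5.2] t [-0.   -0.02  0.03]
```

View pics/w27.png

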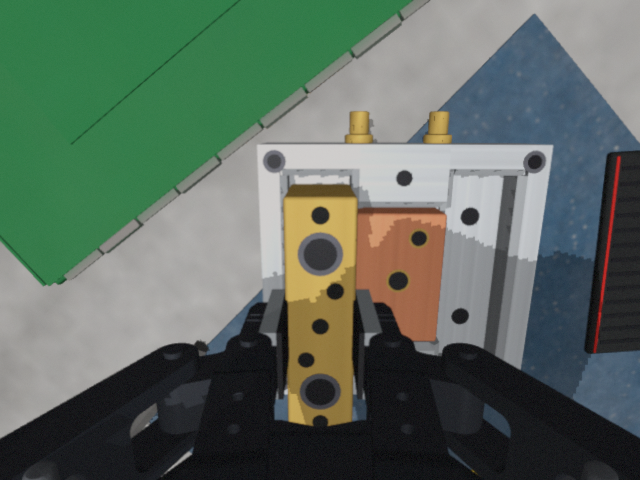

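Emit:
move_arm(plan=[[0, 0, -0.6, 0, 0, 0, 1.5], [0, 0, -0.6, 0, 0, 0, 1.5], [0, 0, -0.5, 0, 0, 0, 1.5], [0, 0, -0.4, 0, 0, 0, 1.5], [0, 0, -0.3, 0, 0, 0, 1.5], [0, 0, 0, 0, 0, 0, 1.5], [0, 0, 0, 0, 0, 0, 1.5], [0, 0, 0, 0, 0, 0, 1.5]])

```text
time: 31.53
tcp_pos: [0.4305, 0.2286, 0.041]
ee_rot: [2.593, 1.571, 0.81]
ft_force: [0.2, -0.2, -6.0]
gripper_width: 0.0225
```

Emit:
move_arm(plan=[[0, 0, -0.2, 0, 0, 0, 1.5], [0, 0, -0.15, 0, 0, 0, 1.5], [0, 0, 0, 0, 0, 0, 1.5], [0, 0, 0, 0, 0, 0, 1.5], [0, 0, 0, 0, 0, 0, 1.5], [0, 0, 0, 0, 0, 0, 1.5], [0, 0, 0, 0, 0, 0, 1.5], [0, 0, 0, 0, 0, 0, 1.5]])

```text
time: 32.2
tcp_pos: [0.4305, 0.2286, 0.0374]
ee_rot: [-1.218, 1.571, -3.002]
ft_force: [-0.5, 0.5, -5.2]
gripper_width: 0.0221
```

Emit:
move_arm(plan=[[0, 0, -0.1, 0, 0, 0, 1.5], [0, 0, 0, 0, 0, 0, 1.5], [0, 0, 0, 0, 0, 0, 1.5], [0, 0, 0, 0, 0, 0, 1.5], [0, 0, 0, 0, 0, 0, 2.4], [0, 0, 0, 0, 0, 0, 3], [0, 0, 0, 0, 0, 0, 3.6], [0, 0, 0, 0, 0, 0, 4]])

```text
time: 32.87
tcp_pos: [0.4305, 0.2287, 0.0364]
ee_rot: [3.09, 1.571, 1.306]
ft_force: [0.7, 0.7, 0.6]
gripper_width: 0.0398
```

Emit:
move_arm(plan=[[0, 0, 1, 0, 0, 0, 4], [0, 0, 2.5, 0, 0, 0, 4], [0, 0, 3, 0, 0, 0, 4.5], [0, 0, 0.5, 0, 0, 0, 5], [0, 0, 0, 0, 0, 0, 5], [0, 0, 0, 0, 0, 0, 5], [0, 0, 0, 0, 0, 0, 5], [0, 0, 0, 0, 0, 0, 5]])

```text
time: 33.53
tcp_pos: [0.4301, 0.2285, 0.1055]
ee_rot: [-0.829, 1.569, -2.612]
ft_force: [0.6, 0.4, -0.3]
gripper_width: 0.0498
```

```bash
python3 st.py w28
```

```text
33.5333 [0.4301 0.2285 0.1055] yawY -12.19 x [-1.2e-03 -7.0e-04 -1.0e+00] w 0.0498 f [ 0.6  0.4 -0.3] t [-0.01  0.    0.02]
```

View pics/w28.png

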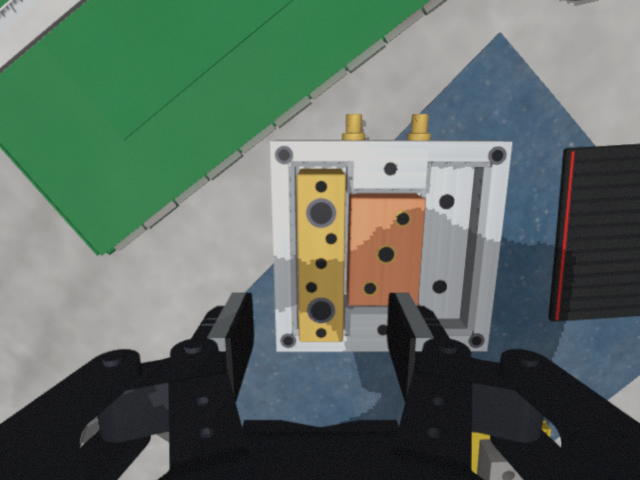

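Emit:
move_arm(plan=[[3.2, -0.6, 0, 0, 0, 1, 5], [3.9, -0.75, 0, 0, 0, 1, 4], [3.9, -0.75, 0, 0, 0, 1, 4], [3.9, -0.75, 0, 0, 0, 0.7, 4], [3.9, -0.75, 0, 0, 0, 0, 4], [3.5, -0.65, 0, 0, 0, 0, 4], [1.2, -0.25, 0, 0, 0, 0, 4], [0, 0, 0, 0, 0, 0, 4]])

```text
time: 34.25
tcp_pos: [0.6671, 0.1821, 0.1045]
ee_rot: [-0.593, 1.57, -2.315]
ft_force: [-0.9, -0.3, -0.2]
gripper_width: 0.0398
```

```bash
python3 st.py w29
```

```text
34.25 [0.6671 0.1821 0.1045] yawY -8.65 x [-7.e-04 -8.e-04 -1.e+00] w 0.0398 f [-0.9 -0.3 -0.2] t [ 0.03 -0.   -0.  ]
```

View pics/w29.png

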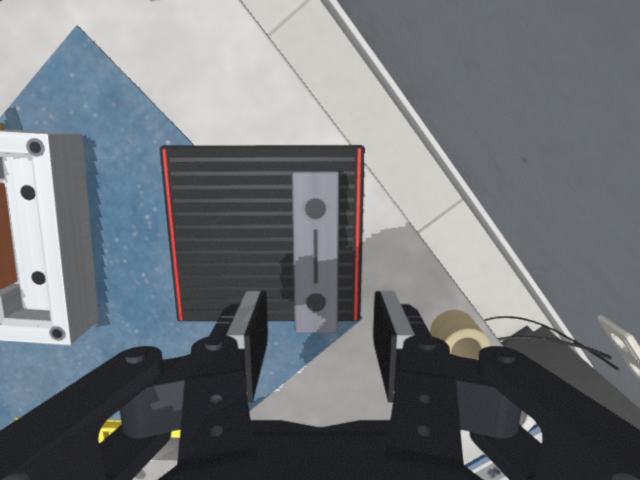

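Emit:
move_arm(plan=[[-0.2, 0.12, -1.5, 0, 0, 0.1, 4], [0, 0, -2, 0, 0, 0, 4], [0, 0, -2, 0, 0, 0, 4], [0, 0, -1.5, 0, 0, 0, 4], [0, 0, -0.8, 0, 0, 0, 4], [0, 0, 0, 0, 0, 0, 4], [0, 0, 0, 0, 0, 0, 4], [0, 0, 0, 0, 0, 0, 4]])

```text
time: 34.97
tcp_pos: [0.6638, 0.1851, 0.0295]
ee_rot: [2.103, 1.569, 0.386]
ft_force: [0.2, 0.2, 0.1]
gripper_width: 0.0399
```

```bash
python3 st.py w30
```

```text
34.9667 [0.6638 0.1851 0.0295] yawY -8.4 x [ 1.2e-03  5.0e-04 -1.0e+00] w 0.0399 f [0.2 0.2 0.1] t [0.01 0.03 0.04]
```

View pics/w30.png

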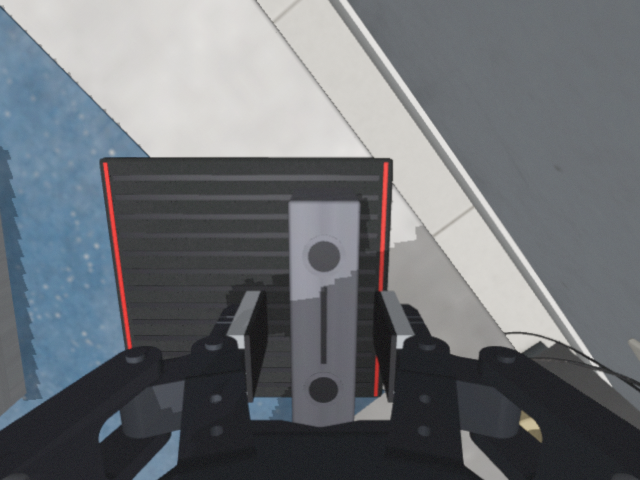

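Emit:
move_arm(plan=[[0.1, -0.12, -0.3, 0, 0, 0, 4], [0, 0, -0.1, 0, 0, 0, 4], [0, 0, 0, 0, 0, 0, 3], [0, 0, 0, 0, 0, 0, 2], [0, 0, 0, 0, 0, 0, 1.5], [0, 0, 0, 0, 0, 0, 1.5], [0, 0, 0, 0, 0, 0, 1.5], [0, 0, 0, 0, 0, 0, 1.5]])

```text
time: 35.68
tcp_pos: [0.6647, 0.1836, 0.0247]
ee_rot: [1.84, 1.57, 0.122]
ft_force: [-0.0, -0.9, 5.5]
gripper_width: 0.0221
```

Emit:
move_arm(plan=[[0, 0, 0.5, 0, 0, 0, 1.5], [0, 0, 1.5, 0, 0, 0, 1.5], [0, 0, 2.2, 0, 0, 0, 1.5], [0, 0, 2.5, 0, 0, 0, 1.5], [-1, 0.2, 1.3, 0, 0, 0, 1.5], [-2.5, 0.5, 0, 0, 0, -1, 1.5], [-2.7, 0.5, 0, 0, 0, -1, 1.5], [-2.7, 0.5, 0, 0, 0, -1, 1.5]])

```text
time: 36.35
tcp_pos: [0.5741, 0.2006, 0.1054]
ee_rot: [2.923, 1.57, 1.152]
ft_force: [0.5, 1.5, -5.8]
gripper_width: 0.022
```

```bash
python3 st.py w31
```

```text
36.35 [0.5741 0.2006 0.1054] yawY -11.48 x [ 1.e-04  3.e-04 -1.e+00] w 0.022 f [ 0.5  1.5 -5.8] t [ 0.07 -0.   -0.02]
```

View pics/w31.png

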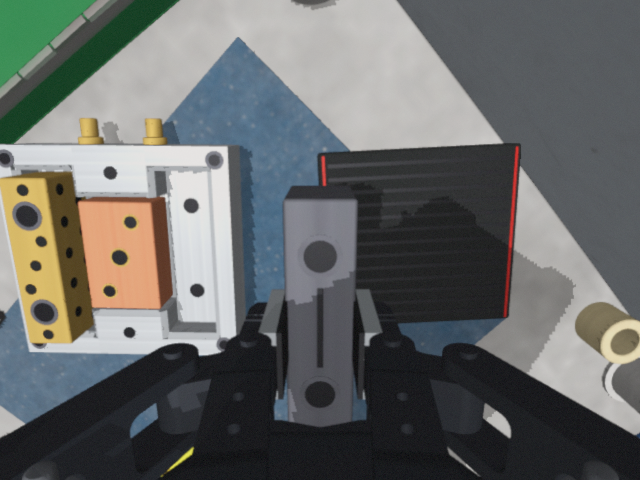

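Emit:
move_arm(plan=[[-2.5, 0.45, 0, 0, 0, -0.5, 1.5], [-2.4, 0.4, 0, 0, 0, -0.3, 1.5], [-1.7, 0.3, 0, 0, 0, 0, 1.5], [-0.8, 0.1, 0, 0, 0, 0, 1.5], [0, 0, 0, 0, 0, 0, 1.5], [0, 0, 0, 0, 0, 0, 1.5], [0, 0, 0, 0, 0, 0, 1.5], [0, 0, 0, 0, 0, 0, 1.5]])

```text
time: 37.07
tcp_pos: [0.5021, 0.2129, 0.1045]
ee_rot: [1.83, 1.57, 0.045]
ft_force: [-0.2, 0.1, -5.7]
gripper_width: 0.0217
```

```bash
python3 st.py
```

```text
37.0667 [0.5021 0.2129 0.1045] yawY -12.24 x [ 4.e-04  0.e+00 -1.e+00] w 0.0217 f [-0.2  0.1 -5.7] t [0.02 0.01 0.01]
```

Emit:
move_arm(plan=[[-0.06, 0.05, 0, 0, 0, 0, 1.5], [0, 0, -1.5, 0, 0, 0, 1.5], [0, 0, -1.5, 0, 0, 0, 1.5], [0, 0, -1, 0, 0, 0, 1.5], [0, 0, 0, 0, 0, 0, 1.5], [0, 0, 0, 0, 0, 0, 1.5], [0, 0, 0, 0, 0, 0, 1.5], [0, 0, 0, 0, 0, 0, 1.5]])

```text
time: 37.73
tcp_pos: [0.5012, 0.2137, 0.0651]
ee_rot: [2.285, 1.57, 0.501]
ft_force: [0.3, -1.1, -4.9]
gripper_width: 0.0223
```

```bash
python3 st.py w32
```

```text
37.7333 [0.5012 0.2137 0.0651] yawY -12.21 x [ 8.e-04  4.e-04 -1.e+00] w 0.0223 f [ 0.3 -1.1 -4.9] t [-0.05 -0.06  0.01]
```

View pics/w32.png

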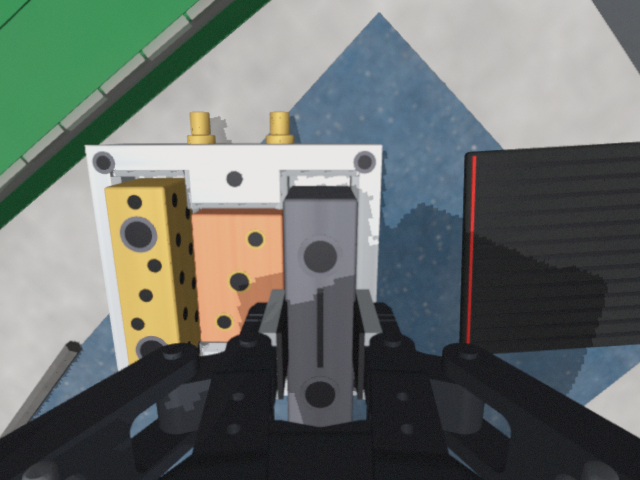

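Emit:
move_arm(plan=[[0, 0, -0.6, 0, 0, 0, 1.5], [0, 0, -0.6, 0, 0, 0, 1.5], [0, 0, -0.5, 0, 0, 0, 1.5], [0, 0, -0.4, 0, 0, 0, 1.5], [0, 0, -0.3, 0, 0, 0, 1.5], [0, 0, 0, 0, 0, 0, 1.5], [0, 0, 0, 0, 0, 0, 1.5], [0, 0, 0, 0, 0, 0, 1.5]])

```text
time: 38.45
tcp_pos: [0.5009, 0.2137, 0.0405]
ee_rot: [2.465, 1.571, 0.681]
ft_force: [0.6, 0.4, -5.9]
gripper_width: 0.0223
```

Emit:
move_arm(plan=[[0, 0, -0.2, 0, 0, 0, 1.5], [0, 0, -0.15, 0, 0, 0, 1.5], [0, 0, 0, 0, 0, 0, 1.5], [0, 0, 0, 0, 0, 0, 1.5], [0, 0, 0, 0, 0, 0, 1.5], [0, 0, 0, 0, 0, 0, 1.5], [0, 0, 0, 0, 0, 0, 1.5], [0, 0, 0, 0, 0, 0, 1.5]])

```text
time: 39.12
tcp_pos: [0.5009, 0.2136, 0.0369]
ee_rot: [2.308, 1.571, 0.524]
ft_force: [-0.0, -0.9, -4.5]
gripper_width: 0.0222
```

Emit:
move_arm(plan=[[0, 0, -0.1, 0, 0, 0, 1.5], [0, 0, 0, 0, 0, 0, 1.5], [0, 0, 0, 0, 0, 0, 1.5], [0, 0, 0, 0, 0, 0, 1.5], [0, 0, 0, 0, 0, 0, 2.4], [0, 0, 0, 0, 0, 0, 3], [0, 0, 0, 0, 0, 0, 3.6], [0, 0, 0, 0, 0, 0, 4]])

```text
time: 39.78
tcp_pos: [0.501, 0.2137, 0.0361]
ee_rot: [2.326, 1.57, 0.542]
ft_force: [-0.3, -0.2, -0.5]
gripper_width: 0.0398
```

Emit:
move_arm(plan=[[0, 0, 1, 0, 0, 0, 4], [0, 0, 2.5, 0, 0, 0, 4], [0, 0, 4, 0, 0, 0, 4.5], [0, 0, 4, 0, 0, 0, 5], [0, 0, 4, 0, 0, 0, 5], [0, -1.2, 4, 0, 0, 0, 5], [0, -1.2, 4, 0, 0, 0, 5], [0, 0, 0, 0, 0, 0, 5]])

```text
time: 40.45
tcp_pos: [0.5023, 0.1887, 0.278]
ee_rot: [2.098, 1.562, 0.312]
ft_force: [1.1, -0.2, 0.9]
gripper_width: 0.0501
```

```bash
python3 st.py w33; python3 - <<'E'
from h import *
im=imaging.read_camera("scene");cv2.imwrite("pics/s33.png",cv2.resize(im[215:310,220:450,::-1],None,fx=3,fy=3,interpolation=cv2.INTER_CUBIC))
E
```

```text
40.45 [0.5023 0.1887 0.278 ] yawY -12.31 x [ 0.0083  0.0027 -1.    ] w 0.0501 f [ 1.1 -0.2  0.9] t [-0.01 -0.01 -0.  ]
```

View pics/w33.png

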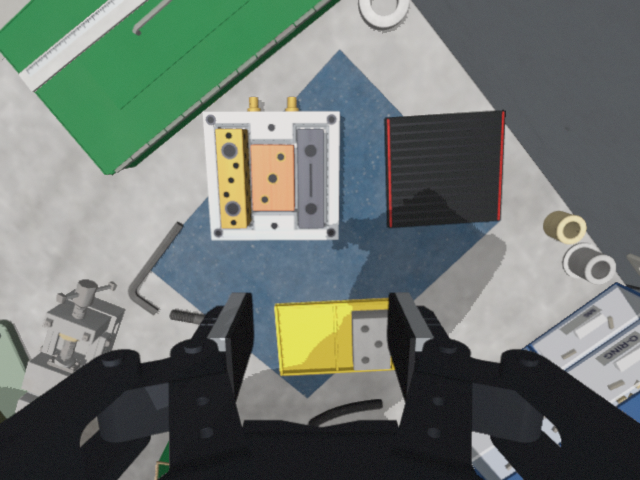

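View pics/s33.png

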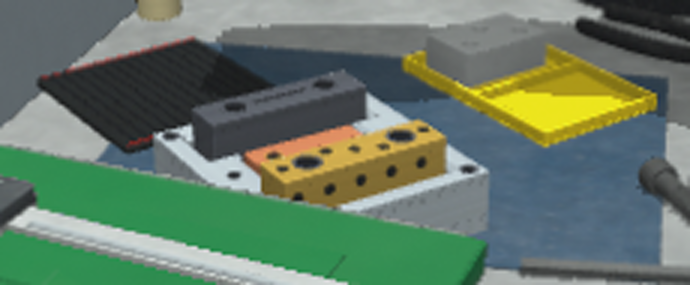

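```bash
python3 - <<'E'
from h import *
a=cv2.imread("pics/scene0.png")[215:310,220:450];b=imaging.read_camera("scene")[215:310,220:450,::-1]
cv2.imwrite("pics/cmp.png",cv2.resize(np.vstack([a,b]),None,fx=3,fy=3,interpolation=cv2.INTER_CUBIC))
g=lambda im:cv2.cvtColor(np.ascontiguousarray(im),cv2.COLOR_BGR2GRAY)[22:65,60:152].astype(np.float32)
print(cv2.phaseCorrelate(g(a),g(b)))
np.set_printoptions(precision=4,suppress=True)
imaging.read_camera("wrist")
for q in ["bronze_gib","steel_gib","copper_insert","steel_insert"]:
    r=search_frame("wrist",q);print(q,[(np.round(d["xyz"],4).tolist(),round(d["confidence"],2)) for d in r[:2]])
E
```

```text
((-0.14209296951148787, 0.5655593129043766), 0.8927772904987689)
bronze_gib [([0.4351, 0.2337, 0.0508], 0.69)]
steel_gib [([0.502, 0.2176, 0.0524], 0.92)]
copper_insert [([0.4655, 0.2248, 0.0322], 0.77), ([0.6324, 0.1946, 0.0009], 0.67)]
steel_insert [([0.5253, 0.0328, 0.0292], 0.94)]
```

View pics/cmp.png

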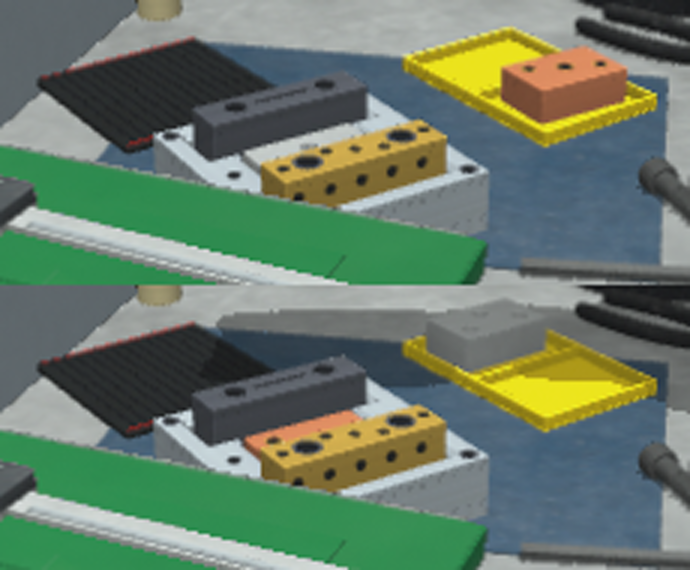

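The gibs sit where they did at the start, the copper insert is flush, and the steel insert is flat in the tray. I'm handing in the job.

```bash
python3 - <<'E'
from workcell import robot
print(robot.close_job())
E
```

```text
the job is handed in; nothing more can be done
None
```

The insert swap is done and handed in at about 41 s of the 112 s allowed; `close_job` gives no verdict, so I can't confirm a pass.

- **Order of work:** I stood both gibs on the mat and put the steel insert flat in the empty tray bay. I then seated the copper insert in the bolster, and last put the bronze gib back in the -x slot and the steel gib in the +x slot.
- **Force and release:** The copper insert, the bronze gib and the steel gib went down with no side resistance. Wrist force at every check stayed under 15 N. After the last release the arm was about 0.28 m up, touching nothing.
- **Gibs:** The last scene picture shows both gibs within about half a pixel of where they started. They were released within about 1 mm of the TCP positions where I first gripped them.
- **Copper insert:** It looked centred and flush in the wrist view, but I did not fit its position numerically after seating. It was released within about 1 mm of where the steel insert had been gripped.
- **Disagreements:** The detector's y values came out 3 to 8 mm higher than my corner fits and release positions. It also gave one false copper detection on the empty mat. I went by my own fits and the before-and-after pictures.

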